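Put the digital angle gauge away in its push-latch case

ROBOT

A 6-joint arm with a two-finger parallel gripper is mounted at the origin on a cart in front of the work surface, level with it; the furniture and walls round the work are solid. World frame = base frame: x ahead of the robot, y to its left, z up, the work surface at z = 0. Lengths are in m, angles in rad, forces in N, time in s.
With the tool pointing down it reaches from about 0.25 to 0.725 m from the base axis. Payload 4 kg.
Tool frame: the origin (TCP) lies midway between the tips of the shut fingers; the grasp point (between the pads) lies 19 mm behind it; z points along the fingers, y is the direction in which the jaws open and shut (so a half turn about z gives the same grasp; the last joint's range is limited). The gripper opens to 85 mm and grips with 20 to 120 N. Pads are 22 mm wide; open, the fingers measure 114 mm over their backs; the gripper's body (76 mm by 85 mm) begins 54 mm behind the grasp point. The pads swing forward as they close: fully open they stand 13 mm farther back than shut.
Start: joints at [1.253, 0.241, 0.005, 1.335, 0, 1.571], TCP at [0.156, 0.475, 0.193] pointing down, gripper open.
Joint ranges: [-2.72, 2.72], [-1.05, 1.87], [-1.09, 1.28], [-1.99, 2.15], [-1.42, 1.44], [-3.14, 3.14]. Speed limits (rad/s): [2.79, 2.79, 3.14, 3.14, 3.14, 3.14].

INTERFACE

Orientations are given as a unit quaternion [x, y, z, w].
In Python, from workcell import get_obs, camera, camera_model, job_done, masks_of gives the robot as it stands.
- The arm moves only by the tool jog_arm, never from a script. Its argument "deltas" is a list that holds one entry, the list of rows, each a list of 7 numbers: the shift along the tool's x, y, z in mm, then the turn, a rotation vector about the tool's x, y, z in degrees, then the finger opening in mm, from 0 to 85.4. A call has 1 to 5 rows; each row shifts and turns the pose as measured when the row begins, along the tool's axes as they then stand; what a row does not reach is not made up. A row lasts 1/10 s, in which the tool goes at most 50 mm and 8.59 degrees, less where a joint would pass 70% of its speed; a pose out of reach is approached as far as the arm can. A call with a gripper value outside its range is refused whole. The fingers move at their own pace and stop on an object; the grip force is fixed at half the most. Time passes only in rows, so rows that do not move let the fingers close. It gives the time, the measured TCP pose, the force and the opening at its end, in the units of the state.
- get_obs(): the state, without advancing time (a new reading comes with each control period).
- camera(name): name is "scene" or "top" or "wrist"; returns the picture (480x640x3 uint8, red, green, blue); there is no depth.
- camera_model(name): a dict with "fovy" (degrees; the focal length in pixels is half the picture's height over the tangent of half this angle, whatever the lens; pixels are square), "cx", "cy" (the principal point, pixels), "pose" (4x4, takes a point from camera to world coordinates); the wrist camera has in their place "T_tool_cam" (4x4, takes a point from camera to tool coordinates, whose origin is the TCP and whose axes are the flange's). Camera axes: x right, y down, z forward; pixel columns grow to the right and rows downward; lengths in m; the calibration is good to about 2 mm. A picture is of the moment at which its call begins: read the wrist's pose just before it. camera_model takes no time and is no camera call.
- job_done(): hands the job in, once; it reports no verdict.
Trained networks look in the newest picture that a camera, given by its name, has taken for a name from the list of things; names that differ only in an ending like _2 or _b are one class to them, and where a whole thing is asked for, a point or a joint stands for the part that bears it (a point fixed in the world has none). Each returns a list of dicts, best first, with "conf" (0 to 1); they miss things now and then, are a little off and sometimes report something else, mostly with a low value. They report only what shows in the picture. A call takes as long as a camera call. They do not tell look-alikes from the thing itself.
- masks_of(target, camera): "pixels" (480x640 bool, what is visible of it) and "at" ([column, row] in pixels, amid what is visible of it).
The state is a dict: "clock": time; "joint_pos": joint angles; "joint_vel": joint speeds; "tau": joint torques, N m; "eef_pos": TCP position; "tool_rot": TCP orientation; "ft_force": force on the tool from outside, world axes, zero at the start; "ft_torque": the same for the moment, N m; "grip_width": finger opening in m.
Only numpy, scipy, OpenCV 4.12 (cv2) and the standard library are available. Lean on these libraries where they do the work, as an engineer would, in place of code of your own. Each camera call takes 0.05 s, during which the arm holds its last target. There are 200 camera calls.

TASK

Put the grey digital angle gauge away in its case: press the orange pad at the front of the shut lid once so that the push latch lets go and the lid springs open, seat the gauge flat, screen up, fully down in the fitted pocket, then swing the lid shut and press it down again until the latch holds it by itself. Feel for the latch and never push on the lid with more than 15 N, set the gauge in gently without dropping or forcing it, and leave the other things on the bench where they are.

Things in the scene. Friction and masses are not known exactly. Their poses are not given: they have to be found in the camera images.
- case: Black instrument case fixed to the bench, 132 x 128 mm, 40 mm high, 4 mm walls, slate-grey lid. Origin under its centre; x from the front (side of the orange pad, towards the robot) to the hinge, y to its left, z up. In it: grey fitted insert, top 25 mm above the bench, with a pocket in the middle; a spare battery fixed behind it; black latch housing in front of it, 38 mm high
- lid (a joint): Lid angle, rad: 0 latched shut, grows to a stop at 1.75 when open (leaning 10 degrees back past upright); below 0 when pressed, meeting two rubber buffers at about -0.036 (posts in the front corners, top 47 mm above the bench). A damped spring (0.3 N m shut, 0.1 N m open) always drives it open, in about 1 s; only the latch keeps it shut
- press_pad (a point): Centre of the top of the orange pad (22 x 40 mm) on the lid, 125 mm from the hinge axis; latched, 59 mm above the bench. Push-push latch below it: press slowly about 4.5 mm below the latched height, until rubber buffers are felt, then let go: latched turns free, free turns latched (rising back to 0). A shorter press changes nothing. It takes 2 to 4 N; the buffers add about 6 N per mm
- hinge_mid (a point): Middle of the hinge axis at the back of the case, 70 mm behind the case's origin, 44 mm above the bench; the axis runs along the case's y. The lid reaches 139 mm from here to its front edge and is 136 mm wide; its flat outer face lies 12 mm off the axis (the pad's 15 mm). Open, its upper edge stands about 180 mm above the bench
- pocket (a point): Where the seated gauge's centre lies: pocket middle, 18.5 mm above the bench, axes as the case's. The pocket is 70 mm (x) by 50 mm (y), floor 5 mm above the bench: the gauge's 66 mm side lies along the case's x, either way round, 2 mm play on each side. Finger notches, 40 mm wide (x), run to 52 mm either side (y) of its middle, floor 3 mm above the bench
- gauge_mid (a point): Centre, half-way up, of the loose digital angle gauge: dark grey box with a screen and two buttons on top, 46 mm (its x) by 66 mm (its y) by 27 mm high (its z), 0.1 to 0.17 kg, lying screen up on the bench at the robot's left; grip it across the 46 mm side
- tee_box: small dark green printed carton, 52 x 86 x 26 mm, lying flat at the back; origin under its centre; a bystander
- marker_pen: black felt marker, 12 x 140 x 14 mm, lying at the back; origin under its centre; a bystander
- ferrule_pot: clear pink round pot of copper rings, 48 mm across, 28 mm high; origin under its centre; a bystander
- glue_white: small white glue bottle, 27 mm across, 55 mm high, standing right of the case; origin under its centre; a bystander
- glue_blue: small blue glue bottle with white cap, 27 mm across, 60 mm high, standing right of the case; origin under its centre; a bystander
Not all that is in view belongs to the job. Leave any red or yellow look-alike of the part that bears gauge_mid alone.

How it is judged:
On the way, in this order (a step that is already met when the one before it is completed fails the run):
1. the latch has been released and the lid has sprung open (value of joint lid above 1.3 rad), for 0.2 s.
2. the gauge is seated in the pocket and let go, the lid still open (x of gauge_mid in the frame of case between -0.004 and 0.004 m and y of gauge_mid in the frame of case between -0.004 and 0.004 m and z of gauge_mid in the frame of case between 0.0155 and 0.021 m and angle between gauge_mid's own z axis and vertical below 0.08 rad and angle between the y axis of gauge_mid and the x axis of case, either way round below 0.12 rad and contact force between the fingers and gauge below 0.1 N and value of joint lid above 1.2 rad), for 0.2 s.
At the end, for the whole second after the job is handed in: the gauge lies screen up and fully down in its pocket (within 4 mm of the pocket's middle, not tilted) and the lid is latched: it stays shut by itself within 0.02 rad (2.5 mm at the pad) of its latched height, everything at rest and let go (x of gauge_mid in the frame of case between -0.004 and 0.004 m and y of gauge_mid in the frame of case between -0.004 and 0.004 m and z of gauge_mid in the frame of case between 0.0155 and 0.021 m and angle between gauge_mid's own z axis and vertical below 0.08 rad and angle between the y axis of gauge_mid and the x axis of case, either way round below 0.12 rad and value of joint lid between -0.02 and 0.02 rad and velocity of joint lid below 0.05 rad/s and linear speed of gauge below 0.02 m/s); the robot touches nothing.
It fails at once if the lid is pushed with more than 15 N (contact force between any of the fingers, the arm and lid above 15 N).
It fails at once if the gauge is forced or dropped into the case (more than 20 N between them) (contact force between gauge and case above 20 N).
It fails at once if a bystander is moved by more than 30 mm (distance of any of tee_box, marker_pen, ferrule_pot, glue_white, glue_blue from where it was at the start of the episode above 0.03 m).
It also fails if it takes over 72 s, if anything falls off the work surface, if the arm or the gripper's body presses on something with over 40 N, if the wrist force passes 120 N, or if a joint passes its speed limit or range.

## Working session

There is one attempt and no reset: what is moved stays moved. The work goes in short steps, Python scripts to look and compute and a tool call to move; the robot and the scene stay as the last step left them, time stands still between calls to the robot, and variables do not carry over. Pictures are saved under pics/ and viewed, about 8 in all and at most 12, crops included, and the job is handed in when it is done.

Besides the shell and the picture viewer there is one more tool, called after "Emit:" as a command line: name --argument value ..., lists and objects as JSON in quotes. jog_arm: Moves the arm, as the interface text tells. Its arguments: {"type":"object","properties":{"deltas":{"type":"array"}},"required":["deltas"]}

```bash
mkdir -p pics; ls; cat > h.py <<'E'
import numpy as np, cv2
from scipy.spatial.transform import Rotation as R
from workcell import *
def model(n):
    m=camera_model(n)
    if 'pose' in m: T=np.array(m['pose'])
    else:
        o=get_obs(); B=np.eye(4); B[:3,:3]=R.from_quat(o['tool_rot']).as_matrix(); B[:3,3]=o['eef_pos']; T=B@np.array(m['T_tool_cam'])
    f=240/np.tan(np.radians(m['fovy'])/2); return T,f,m['cx'],m['cy']
def ray(M,uv,z):
    T,f,cx,cy=M; d=T[:3,:3]@np.array([(uv[0]-cx)/f,(uv[1]-cy)/f,1.]); t=(z-T[2,3])/d[2]; return T[:3,3]+t*d
def proj(M,p):
    T,f,cx,cy=M; q=T[:3,:3].T@(np.array(p)-T[:3,3]); return np.array([cx+f*q[0]/q[2],cy+f*q[1]/q[2]])
def shot(n,fn=None):
    M=model(n); im=camera(n)
    if fn: cv2.imwrite('pics/'+fn,cv2.cvtColor(im,cv2.COLOR_RGB2BGR))
    return M,im
def rect(mask,M,z):
    c=max(cv2.findContours(mask.astype(np.uint8),0,1)[0],key=cv2.contourArea)[:,0,:]
    w=np.array([ray(M,p,z)[:2] for p in c],np.float32)
    return cv2.minAreaRect(w*1000), len(c), cv2.contourArea(c)
E
python3 - <<'E'
from h import *
o=get_obs();print(o['clock'],o['eef_pos'],o['tool_rot'],o['ft_force'])
for n in ['top','scene']:
    M,im=shot(n,n+'1.png'); print(n,M[0].round(3),M[1])
    for t,z in [('gauge_mid',.027),('press_pad',.059),('lid',.056),('case',.04)]:
        for d in masks_of(t,n)[:3]:
            print(t,round(d['conf'],2),d['at'],ray(M,d['at'],z).round(3),rect(d['pixels'],M,z))
a=cv2.imread('pics/top1.png');b=cv2.imread('pics/scene1.png')
E
```

```text
pics
0.0 [0.15602165 0.47428572 0.19169162] [ 1.58245052e-01  9.87399304e-01 -1.04320923e-03 -1.70992689e-04] [ 0.51883616  0.41520601 -0.68740449]
top [[ 0.006 -0.991  0.134  0.344]
 [-1.    -0.006  0.005 -0.011]
 [-0.004 -0.134 -0.991  1.267]
 [ 0.     0.     0.     1.   ]] 477.8951503246467
gauge_mid 0.92 [179.5, 244.5] [0.485 0.335 0.027] (((488.2305908203125, 340.7935485839844), (49.90611267089844, 63.739219665527344), 64.155029296875), 68, 412.0)
gauge_mid 0.65 [390.8, 317.9] [ 0.3   -0.214  0.027] (((295.10809326171875, -211.0576934814453), (40.8052978515625, 61.738624572753906), 44.24684143066406), 57, 361.5)
gauge_mid 0.62 [219.3, 249.4] [0.473 0.231 0.027] (((477.1520690917969, 231.92864990234375), (69.05806732177734, 45.44895935058594), 73.52802276611328), 72, 391.0)
press_pad 0.57 [408.2, 243.2] [ 0.488 -0.256  0.059] (((484.44256591796875, -246.1802978515625), (139.58917236328125, 143.89886474609375), 83.98750305175781), 208, 2815.0)
lid 0.92 [405.5, 245.8] [ 0.482 -0.249  0.056] (((485.77923583984375, -247.07228088378906), (138.85745239257812, 145.72604370117188), 83.98
[... 789 characters left out ...]
2422), 73.14437103271484), 62, 273.0)
gauge_mid 0.56 [256.9, 347.9] [ 0.287 -0.234  0.027] (((289.5946044921875, -232.05154418945312), (59.78077697753906, 69.89884948730469), 40.43300247192383), 94, 755.0)
press_pad 0.9 [353.4, 315.9] [ 0.476 -0.268  0.059] (((477.59722900390625, -260.6882629394531), (148.16842651367188, 144.04502868652344), 82.4918212890625), 223, 3727.5)
lid 0.97 [352.7, 315.2] [ 0.477 -0.263  0.056] (((480.1585388183594, -257.74554443359375), (151.3938751220703, 146.5439453125), 83.43722534179688), 221, 3762.5)
case 0.67 [353.7, 322.1] [ 0.478 -0.266  0.04 ] (((481.939697265625, -255.92681884765625), (185.4241943359375, 159.9244384765625), 82.77265167236328), 248, 4905.0)
```

```bash
python3 - <<'E'
import cv2,numpy as np
a=cv2.imread('pics/top1.png')[100:400,120:520]
cv2.imwrite('pics/c1.png',cv2.resize(a,None,fx=2,fy=2,interpolation=cv2.INTER_CUBIC))
E
```

```text
(no output)
```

View pics/c1.png

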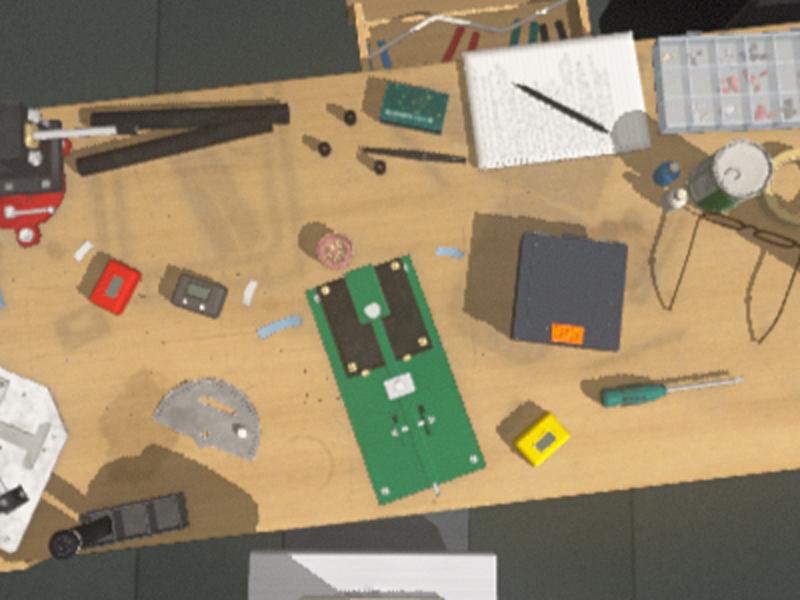

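Top view: the grey gauge is at crop (200,294) = pixel (220,247), with red and yellow look-alikes beside it. The shut case is at pixel (405,245), its orange pad at (404,266). I'll move over the gauge first and look with the wrist camera.

```bash
cat >> h.py <<'E'
def to(p,yaw=None,o=None):
    """delta in tool frame (mm) to world p; yaw = world angle of tool y axis (tool down)"""
    o=o or get_obs(); B=R.from_quat(o['tool_rot']); d=B.inv().apply(np.array(p)-o['eef_pos'])*1000
    rv=np.zeros(3)
    if yaw is not None:
        y=np.array([np.cos(yaw),np.sin(yaw),0]); z=np.array([0,0,-1.]); x=np.cross(y,z)
        rv=(B.inv()*R.from_matrix(np.c_[x,y,z])).as_rotvec(degrees=True)
    print('delta',d.round(1),'rot',rv.round(2),'pos',np.round(o['eef_pos'],4),'F',np.round(o['ft_force'],2))
E
python3 - <<'E'
from h import *
print(np.array(camera_model('wrist')['T_tool_cam']).round(3),camera_model('wrist')['fovy'],camera_model('wrist')['cx'],camera_model('wrist')['cy'])
print(R.from_quat(get_obs()['tool_rot']).as_matrix().round(3))
to([.42,.24,.26]); to([.38,-.23,.26])
# pad
hsv=cv2.cvtColor(cv2.imread('pics/top1.png'),cv2.COLOR_BGR2HSV); m=cv2.inRange(hsv,(3,150,120),(18,255,255)); m[:, :380]=0; m[:,430:]=0; m[300:]=0; m[:240]=0
print(rect(m,model('top'),.059))
E
```

```text
[[-0.    -0.958 -0.286  0.073]
 [ 1.    -0.    -0.     0.003]
 [-0.    -0.286  0.958 -0.182]
 [ 0.     0.     0.     1.   ]] 61.29572515942553 322.82561793416664 243.65420893452597
[[-0.95   0.312 -0.   ]
 [ 0.312  0.95  -0.   ]
 [-0.    -0.    -1.   ]]
delta [-324.  -140.7  -67.4] rot [0. 0. 0.] pos [0.1562 0.4749 0.1926] F [-0.03  0.02  0.41]
delta [-432.8 -599.7  -67.4] rot [0. 0. 0.] pos [0.1562 0.4749 0.1926] F [-0.03  0.02  0.41]
(((429.1581726074219, -241.8993682861328), (39.960758209228516, 22.9539852142334), 82.18156433105469), 44, 121.0)
```

Emit:
jog_arm --deltas '[[[-36, -16, -8, 0, 0, 0, 0], [-36, -16, -8, 0, 0, 0, 0], [-36, -16, -8, 0, 0, 0, 0], [-36, -16, -8, 0, 0, 0, 0], [-36, -16, -8, 0, 0, 0, 0]]]'

```text
clock: 1.0
eef_pos: [0.3035, 0.3421, 0.2322]
tool_rot: [0.152, 0.988, -0.0, -0.001]
ft_force: [0.5, 0.4, 1.2]
grip_width: 0.0125
```

Emit:
jog_arm --deltas '[[[-36, -16, -8, 0, 0, 0, 0], [-36, -16, -8, 0, 0, 0, 0], [-36, -16, -8, 0, 0, 0, 0], [-20, -8, -4, 0, 0, 0, 0], [0, 0, 0, 0, 0, 0, 0]]]'

```text
clock: 1.5
eef_pos: [0.4162, 0.243, 0.2632]
tool_rot: [0.156, 0.988, 0.001, 0.002]
ft_force: [-1.3, 0.5, 0.3]
grip_width: 0.0002
```

```bash
python3 - <<'E'
from h import *
M,im=shot('wrist','w1.png'); np.savez('w1.npz',T=M[0],r=np.array(M[1:]))
for d in masks_of('gauge_mid','wrist')[:3]:
    print(d['conf'],d['at'],ray(M,d['at'],.027).round(4),rect(d['pixels'],M,.027))
print(get_obs()['clock']); to([.38,-.23,.26],np.radians(90-7.5))
print(R.from_quat(get_obs()['tool_rot']).as_matrix().round(3))
E
```

```text
0.75 [331.7, 253.2] [0.4808 0.2355 0.027 ] (((476.9711608886719, 235.27804565429688), (61.66157150268555, 47.80207443237305), 71.23298645019531), 182, 2255.0)
0.59 [428.9, 229.0] [0.4869 0.3424 0.027 ] (((487.2158203125, 343.43121337890625), (48.968536376953125, 66.0541763305664), 64.11157989501953), 184, 2551.0)
1.6
delta [-111.9 -462.2    2. ] rot [  0.09   0.08 -10.23] pos [0.4141 0.2444 0.2627] F [-0.04 -0.48  0.26]
[[-0.953  0.305  0.002]
 [ 0.305  0.953  0.001]
 [-0.001  0.002 -1.   ]]
```

View pics/w1.png

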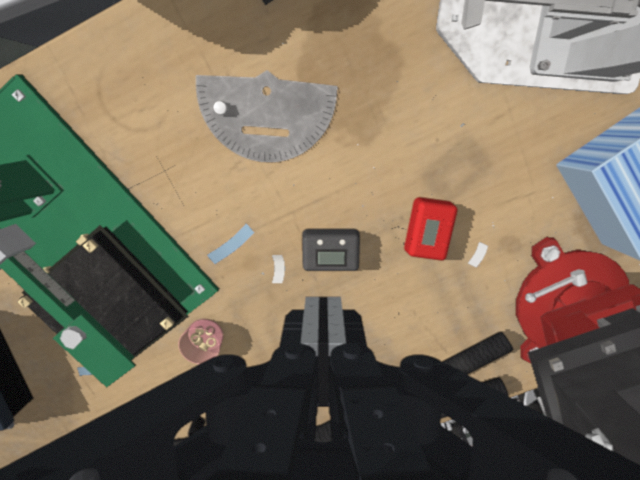

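The wrist view shows the gauge at (331,250), long side along image x, with the red one at (431,229). Next I go to the case with the fingers shut.

Emit:
jog_arm --deltas '[[[-10, -43, 0, 0, 0, 0, 0], [-10, -43, 0, 0, 0, 0, 0], [-10, -43, 0, 0, 0, 0, 0], [-10, -43, 0, 0, 0, 0, 0], [-10, -43, 0, 0, 0, 0, 0]]]'

```text
clock: 2.1
eef_pos: [0.3936, 0.0279, 0.2594]
tool_rot: [0.143, 0.99, 0.001, -0.001]
ft_force: [1.4, 0.2, -0.8]
grip_width: 0.0
```

Emit:
jog_arm --deltas '[[[-10, -43, 0, 0, 0, 0, 0], [-10, -43, 0, 0, 0, 0, 0], [-10, -43, 0, 0, 0, 0, 0], [-10, -43, 0, 0, 0, 0, 0], [-10, -43, 0, 0, 0, 0, 0]]]'

```text
clock: 2.6
eef_pos: [0.3786, -0.1933, 0.2581]
tool_rot: [0.136, 0.991, 0.003, -0.001]
ft_force: [1.9, 0.1, -0.1]
grip_width: -0.0
```

Emit:
jog_arm --deltas '[[[-10, -40, 0, 0, 0, -5, 0], [0, 0, 0, 0, 0, -5, 0], [0, 0, 0, 0, 0, 0, 0]]]'

```text
clock: 2.9
eef_pos: [0.3769, -0.2372, 0.2564]
tool_rot: [0.047, 0.999, 0.003, -0.001]
ft_force: [-0.6, -0.1, 0.8]
grip_width: -0.0003
```

```bash
cat > pad.py <<'E'
from h import *
M,im=shot('wrist','w2.png')
hsv=cv2.cvtColor(im,cv2.COLOR_RGB2HSV); m=cv2.inRange(hsv,(3,150,110),(18,255,255))
print('pad',rect(m,M,.059))
for t,z in (('lid',.056),('case',.04)):
    for d in masks_of(t,'wrist')[:2]: print(t,d['conf'],rect(d['pixels'],M,z))
c=max(cv2.findContours(m,0,1)[0],key=cv2.contourArea); print(cv2.boundingRect(c))
E
python3 pad.py; python3 -c "
from h import *
to([.429,-.242,.09],np.radians(82.2))"
```

```text
pad (((430.5772399902344, -242.3317413330078), (39.64745330810547, 21.816417694091797), 84.43313598632812), 116, 806.0)
lid 0.63 (((482.0351257324219, -248.44580078125), (135.77139282226562, 139.7988739013672), 83.4097900390625), 567, 10878.5)
case 0.91 (((485.5605163574219, -248.7667999267578), (141.5262908935547, 153.17027282714844), 83.50102996826172), 578, 11695.0)
(299, 246, 41, 22)
delta [-52.5  -1.9 166.6] rot [ 0.35 -0.14  2.44] pos [ 0.3772 -0.2363  0.2567] F [ 0.65  0.18 -0.66]
```

View pics/w2.png

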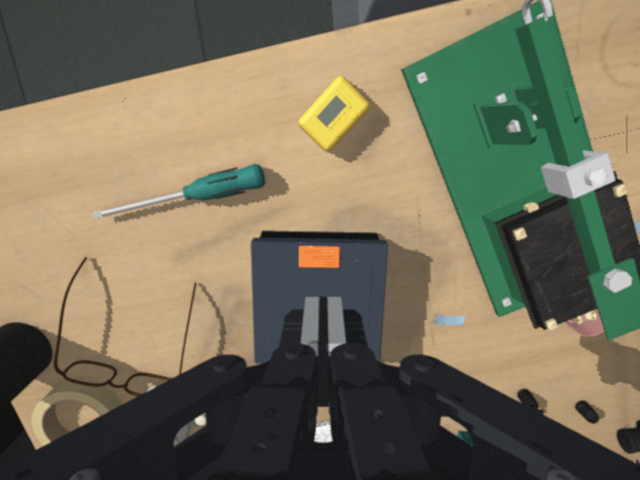

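Pad centre is (0.4305,-0.242), case yaw about -6.5°. The rectangle measures 40 x 22 mm as it should. I'll approach the pad.

Emit:
jog_arm --deltas '[[[-18, -1, 40, 0, 0, 1.2, 0], [-18, -1, 40, 0, 0, 0, 0], [-17, 0, 40, 0, 0, 0, 0], [0, 0, 40, 0, 0, 0, 0], [0, 0, 15, 0, 0, 0, 0]]]'

```text
clock: 3.55
eef_pos: [0.4382, -0.2384, 0.0822]
tool_rot: [0.054, 0.998, 0.0, 0.006]
ft_force: [-0.8, 1.0, -0.3]
grip_width: -0.0003
```

```bash
python3 -c "
from h import *
to([.430,-.242,.064],np.radians(83.5))"
```

```text
delta [ 8.  -4.4 18.1] rot [0.04 0.67 0.25] pos [ 0.4382 -0.2384  0.0822] F [-0.84  0.95 -0.33]
```

Emit:
jog_arm --deltas '[[[8, -4, 8, 0, 0.7, 0, 0], [0, 0, 4, 0, 0, 0, 0], [0, 0, 3, 0, 0, 0, 0], [0, 0, 2, 0, 0, 0, 0], [0, 0, 0, 0, 0, 0, 0]]]'

```text
clock: 4.05
eef_pos: [0.43, -0.2381, 0.0647]
tool_rot: [0.052, 0.999, 0.001, -0.001]
ft_force: [0.3, 0.5, 0.4]
grip_width: -0.0004
```

```bash
python3 -c "
from h import *
to([.430,-.242,.059],np.radians(83.5))"
```

```text
delta [-0.4 -3.9  5.7] rot [ 0.06 -0.12  0.49] pos [ 0.43   -0.2381  0.0647] F [0.29 0.54 0.36]
```

Emit:
jog_arm --deltas '[[[0, -3, 1.5, 0, 0, 0, 0], [0, 0, 1.5, 0, 0, 0, 0], [0, 0, 1, 0, 0, 0, 0], [0, 0, 1, 0, 0, 0, 0], [0, 0, 1, 0, 0, 0, 0]]]'

```text
clock: 4.55
eef_pos: [0.4315, -0.2429, 0.0609]
tool_rot: [0.053, 0.999, -0.001, 0.002]
ft_force: [0.8, -0.0, 0.1]
grip_width: -0.0002
```

Emit:
jog_arm --deltas '[[[0, 0, 1, 0, 0, 0, 0], [0, 0, 1, 0, 0, 0, 0]]]'

```text
clock: 4.75
eef_pos: [0.4314, -0.2429, 0.0587]
tool_rot: [0.053, 0.999, -0.001, 0.002]
ft_force: [0.1, -0.4, -0.4]
grip_width: -0.0002
```

Emit:
jog_arm --deltas '[[[0, 0, 0.8, 0, 0, 0, 0], [0, 0, 0.8, 0, 0, 0, 0]]]'

```text
clock: 4.95
eef_pos: [0.4314, -0.2429, 0.0568]
tool_rot: [0.053, 0.999, -0.001, 0.001]
ft_force: [0.1, 0.4, -0.5]
grip_width: 0.0001
```

Emit:
jog_arm --deltas '[[[0, 0, 0.8, 0, 0, 0, 0], [0, 0, 0.8, 0, 0, 0, 0]]]'

```text
clock: 5.15
eef_pos: [0.4313, -0.2428, 0.055]
tool_rot: [0.053, 0.999, -0.001, 0.001]
ft_force: [0.7, -0.3, -0.4]
grip_width: -0.0
```

Emit:
jog_arm --deltas '[[[0, 0, 0.8, 0, 0, 0, 0]]]'

```text
clock: 5.25
eef_pos: [0.4313, -0.2428, 0.0541]
tool_rot: [0.053, 0.999, -0.001, 0.001]
ft_force: [-0.9, 0.2, 0.2]
grip_width: -0.0004
```

Emit:
jog_arm --deltas '[[[0, 0, 0.8, 0, 0, 0, 0]]]'

```text
clock: 5.35
eef_pos: [0.4313, -0.2428, 0.0532]
tool_rot: [0.053, 0.999, -0.001, 0.001]
ft_force: [0.2, 0.2, 0.5]
grip_width: -0.0001
```

Emit:
jog_arm --deltas '[[[0, 0, 0.8, 0, 0, 0, 0]]]'

```text
clock: 5.45
eef_pos: [0.4314, -0.2428, 0.0523]
tool_rot: [0.053, 0.999, -0.001, 0.001]
ft_force: [-0.7, 0.9, -0.5]
grip_width: -0.0001
```

```bash
python3 - <<'E'
from h import *
for i in range(3):
    M,im=shot('scene','s2.png'); o=get_obs(); print(o['eef_pos'].round(4) if hasattr(o['eef_pos'],'round') else o['eef_pos'],np.round(o['ft_force'],2))
cv2.imwrite('pics/s2c.png',cv2.resize(cv2.imread('pics/s2.png')[200:400,250:500],None,fx=3,fy=3,interpolation=cv2.INTER_CUBIC))
E
```

```text
[ 0.4312 -0.2427  0.0522] [ 0.43  0.59 -0.77]
[ 0.4312 -0.2427  0.0523] [-0.11 -0.64  0.9 ]
[ 0.4312 -0.2427  0.0523] [ 0.08 -0.27  0.85]
```

View pics/s2c.png

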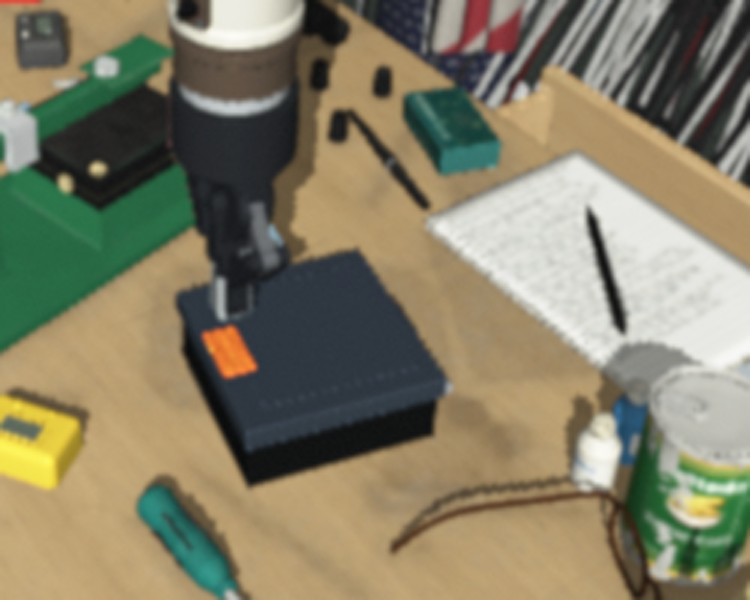

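```bash
python3 - <<'E'
from h import *
o=get_obs(); S=model('scene')
for p in [o['eef_pos'],[.4305,-.2423,.059],[.4305,-.2423,.08]]: print(proj(S,p).round(1))
M,im=shot('wrist','w3.png'); print('tcp in wrist',proj(M,o['eef_pos']).round(1))
hsv=cv2.cvtColor(im,cv2.COLOR_RGB2HSV); m=cv2.inRange(hsv,(3,150,110),(18,255,255)); print('pad',rect(m,M,.059))
c=max(cv2.findContours(m,0,1)[0],key=cv2.contourArea); print(cv2.boundingRect(c))
s=cv2.cvtColor(camera('scene'),cv2.COLOR_RGB2HSV); m=cv2.inRange(s,(3,150,110),(18,255,255)); m[:280]=0;m[345:]=0;m[:,:300]=0;m[:,350:]=0
print(rect(m,S,.059))
cv2.imwrite('pics/w3c.png',cv2.resize(cv2.imread('pics/w3.png')[180:380,220:420],None,fx=3,fy=3))
E
```

```text
[327.  317.3]
[326.6 314.8]
[326.7 306.9]
tcp in wrist [317.7 278.9]
pad (((430.3553466796875, -242.2409210205078), (39.92918395996094, 22.00998306274414), 83.92325592041016), 259, 3317.5)
(276, 260, 86, 45)
(((426.9606628417969, -246.415283203125), (43.07688522338867, 23.61365509033203), 84.51228332519531), 47, 167.5)
```

View pics/w3c.png

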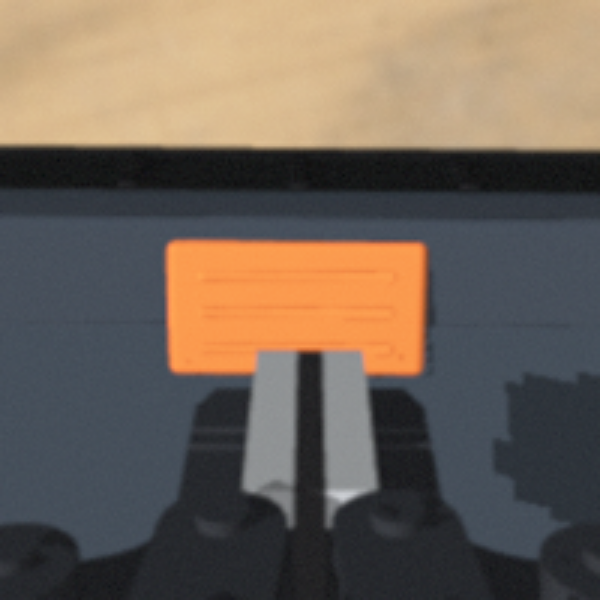

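```bash
python3 - <<'E'
from h import *
from scipy.optimize import least_squares
M=model('wrist');S=model('scene');o=get_obs()
for ws in [(323,297)]:
  for sc in [(328,305),(332,305),(324,303)]:
    r=least_squares(lambda p:np.r_[proj(M,p)-ws,proj(S,p)-sc],o['eef_pos']); print(r.x.round(4),r.fun.round(1), R.from_quat(o['tool_rot']).inv().apply(r.x-o['eef_pos']).round(4))
print(o['joint_pos'],o['tau'],o['grip_width'])
E
```

```text
[ 0.4292 -0.24    0.0794] [ 0.   0.6 -2.4  1.6] [ 0.0023  0.0026 -0.027 ]
[ 0.4321 -0.2403  0.0739] [ 0.1  1.3 -5.1  3.3] [-0.0005  0.0026 -0.0215]
[ 0.4247 -0.2395  0.0891] [ 0.   0.1 -0.6  0.4] [ 0.0069  0.0025 -0.0367]
[-5.12812604e-01  3.37605700e-01 -2.49421896e-01  9.80853747e-01
  2.25059008e-04 -4.06868190e-01] [ 2.27320728e-03 -3.84202945e+01  2.18160152e+01 -1.85464782e-02
  6.33358050e-04  2.24588160e-05] -9.729121950315688e-05
```

Emit:
jog_arm --deltas '[[[0, 0, 1, 0, 0, 0, 0], [0, 0, 1, 0, 0, 0, 0], [0, 0, 1, 0, 0, 0, 0]]]'

```text
clock: 6.0
eef_pos: [0.4316, -0.2429, 0.0495]
tool_rot: [0.053, 0.999, -0.001, 0.002]
ft_force: [-0.3, -1.0, 0.2]
grip_width: -0.0001
```

The tips measure about 25 mm short of the reported TCP and there is no contact yet, so I continue down gently.

Emit:
jog_arm --deltas '[[[0, 0, 1.6, 0, 0, 0, 0], [0, 0, 1.6, 0, 0, 0, 0], [0, 0, 1.6, 0, 0, 0, 0]]]'

```text
clock: 6.3
eef_pos: [0.4316, -0.2429, 0.0443]
tool_rot: [0.053, 0.999, -0.001, 0.002]
ft_force: [0.1, -0.4, 0.3]
grip_width: 0.0002
```

Emit:
jog_arm --deltas '[[[0, 0, 1, 0, 0, 0, 0], [0, 0, 1, 0, 0, 0, 0], [0, 0, 1, 0, 0, 0, 0]]]'

```text
clock: 6.6
eef_pos: [0.4315, -0.2428, 0.0408]
tool_rot: [0.053, 0.999, -0.001, 0.001]
ft_force: [-0.7, -0.1, -0.2]
grip_width: 0.0
```

Emit:
jog_arm --deltas '[[[0, 0, 1, 0, 0, 0, 0], [0, 0, 1, 0, 0, 0, 0]]]'

```text
clock: 6.8
eef_pos: [0.4315, -0.2429, 0.0386]
tool_rot: [0.053, 0.999, -0.001, 0.001]
ft_force: [-0.0, -0.1, 0.4]
grip_width: -0.0001
```

Emit:
jog_arm --deltas '[[[0, 0, 1, 0, 0, 0, 0], [0, 0, 1, 0, 0, 0, 0]]]'

```text
clock: 7.0
eef_pos: [0.4315, -0.2429, 0.0364]
tool_rot: [0.053, 0.999, -0.001, 0.001]
ft_force: [-0.0, -0.4, 0.5]
grip_width: -0.0001
```

Emit:
jog_arm --deltas '[[[0, 0, 1, 0, 0, 0, 0], [0, 0, 1, 0, 0, 0, 0]]]'

```text
clock: 7.2
eef_pos: [0.4315, -0.2429, 0.0343]
tool_rot: [0.053, 0.999, -0.001, 0.001]
ft_force: [0.2, 0.8, -0.4]
grip_width: -0.0
```

Emit:
jog_arm --deltas '[[[0, 0, 1, 0, 0, 0, 0]]]'

```text
clock: 7.3
eef_pos: [0.4316, -0.2429, 0.0332]
tool_rot: [0.053, 0.999, -0.001, 0.002]
ft_force: [0.1, 0.3, -0.0]
grip_width: -0.0003
```

Emit:
jog_arm --deltas '[[[0, 0, 0, 0, 0, 0, 0]]]'

```text
clock: 7.4
eef_pos: [0.4314, -0.2428, 0.033]
tool_rot: [0.053, 0.999, -0.001, 0.001]
ft_force: [0.1, -0.0, 1.2]
grip_width: -0.0002
```

```bash
python3 - <<'E'
from h import *
o=get_obs(); M,w=shot('wrist','w4.png'); S,s=shot('scene','s4.png')
print(proj(M,o['eef_pos']),proj(S,o['eef_pos']))
a=cv2.resize(cv2.imread('pics/w4.png')[220:340,240:400],(800,600)[:2])[:, :400*2]
a=cv2.resize(cv2.imread('pics/w4.png')[230:350,260:380],(400,400)); b=cv2.resize(cv2.imread('pics/s4.png')[255:355,280:380],(400,400),interpolation=cv2.INTER_CUBIC)
cv2.imwrite('pics/c4.png',np.hstack([a,b]))
E
```

```text
[317.70301954 278.91007903] [326.92281069 324.41953579]
```

View pics/c4.png

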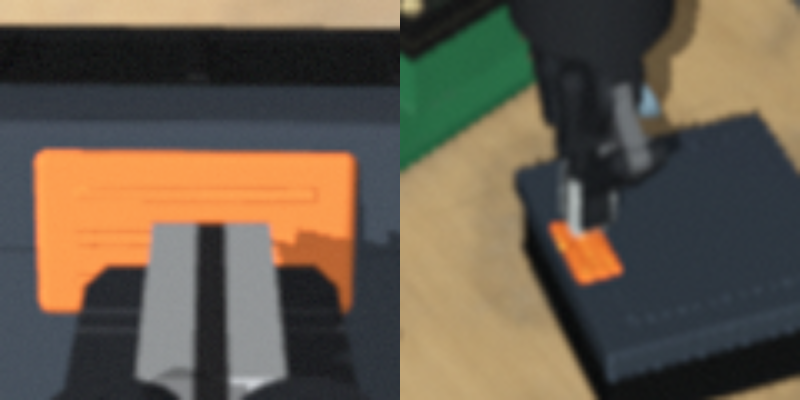

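The tips are over the pad, with the shadow closing to within a few mm of them. Continuing.

Emit:
jog_arm --deltas '[[[0, 0, 1, 0, 0, 0, 0]]]'

```text
clock: 7.6
eef_pos: [0.4317, -0.243, 0.0323]
tool_rot: [0.053, 0.999, -0.001, 0.002]
ft_force: [0.6, -0.2, -0.1]
grip_width: -0.0001
```

Emit:
jog_arm --deltas '[[[0, 0, 1, 0, 0, 0, 0]]]'

```text
clock: 7.7
eef_pos: [0.4317, -0.243, 0.0313]
tool_rot: [0.053, 0.999, -0.001, 0.002]
ft_force: [0.0, 0.0, 0.1]
grip_width: 0.0006
```

Emit:
jog_arm --deltas '[[[0, 0, 1, 0, 0, 0, 0]]]'

```text
clock: 7.8
eef_pos: [0.4318, -0.243, 0.0302]
tool_rot: [0.053, 0.999, -0.001, 0.002]
ft_force: [1.0, 0.6, -0.4]
grip_width: 0.0005
```

Emit:
jog_arm --deltas '[[[0, 0, 1, 0, 0, 0, 0]]]'

```text
clock: 7.9
eef_pos: [0.4318, -0.243, 0.0291]
tool_rot: [0.053, 0.999, -0.001, 0.002]
ft_force: [0.5, 0.3, -0.4]
grip_width: -0.0005
```

Emit:
jog_arm --deltas '[[[0, 0, 1, 0, 0, 0, 0]]]'

```text
clock: 8.0
eef_pos: [0.4318, -0.243, 0.028]
tool_rot: [0.053, 0.999, -0.001, 0.002]
ft_force: [-0.7, 0.7, -0.3]
grip_width: 0.0002
```

Emit:
jog_arm --deltas '[[[0, 0, 1, 0, 0, 0, 0]]]'

```text
clock: 8.1
eef_pos: [0.4318, -0.243, 0.0269]
tool_rot: [0.053, 0.999, -0.001, 0.002]
ft_force: [0.2, 0.3, 0.1]
grip_width: 0.0004
```

Emit:
jog_arm --deltas '[[[0, 0, 1, 0, 0, 0, 0]]]'

```text
clock: 8.2
eef_pos: [0.4318, -0.243, 0.0258]
tool_rot: [0.053, 0.999, -0.001, 0.002]
ft_force: [-0.0, 0.3, 0.2]
grip_width: 0.0003
```

Emit:
jog_arm --deltas '[[[0, 0, 1, 0, 0, 0, 0]]]'

```text
clock: 8.3
eef_pos: [0.4317, -0.243, 0.0247]
tool_rot: [0.053, 0.999, -0.001, 0.002]
ft_force: [0.1, -0.4, 0.5]
grip_width: 0.0
```

```bash
cat > pz.py <<'E'
from h import *
M,im=shot('wrist','w5.png'); o=get_obs()
hsv=cv2.cvtColor(im,cv2.COLOR_RGB2HSV); m=cv2.inRange(hsv,(3,120,60),(20,255,255)); m[:,:240]=0;m[:,420:]=0;m[:220]=0;m[350:]=0
ys=np.where(m.any(1))[0]; y0=ys.min(); w=[(m[y]>0).nonzero()[0] for y in range(y0+3,y0+14)]
wd=np.mean([a.max()-a.min()+1 for a in w]); print('row0',y0,'width px',wd,'F',np.round(o['ft_force'],2),'z',o['eef_pos'][2],o['clock'])
# z such that row y0+8 width = 40mm
for z in (.045,.05,.055,.059,.063,.07): 
    a=ray(M,(w[5].min(),y0+8),z);b=ray(M,(w[5].max()+1,y0+8),z);print(z,np.linalg.norm(a-b).round(4),a.round(4))
E
python3 pz.py; python3 -c "
import cv2;cv2.imwrite('pics/c5.png',cv2.resize(cv2.imread('pics/w5.png')[220:340,240:400],(640,480)))"
```

```text
row0 282 width px 101.9090909090909 F [-0.32  0.02 -0.43] z 0.0245201631585971 8.35
0.045 0.044 [ 0.4265 -0.2637  0.045 ]
0.05 0.0427 [ 0.4245 -0.2628  0.05  ]
0.055 0.0413 [ 0.4224 -0.2618  0.055 ]
0.059 0.0402 [ 0.4207 -0.261   0.059 ]
0.063 0.0391 [ 0.4191 -0.2602  0.063 ]
0.07 0.0372 [ 0.4162 -0.2589  0.07  ]
```

View pics/c5.png

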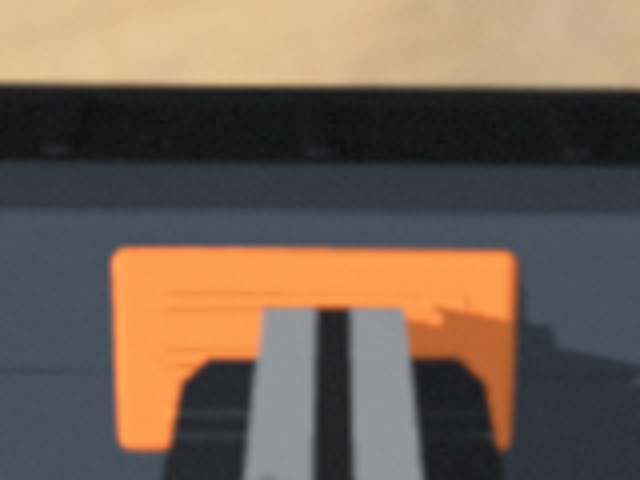

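The pad is still at 59 mm, and the shadow tip is now about 3 mm beside the finger corner. Contact is close, so single steps.

Emit:
jog_arm --deltas '[[[0, 0, 1, 0, 0, 0, 0]]]'

```text
clock: 8.45
eef_pos: [0.4317, -0.243, 0.0235]
tool_rot: [0.053, 0.999, -0.001, 0.002]
ft_force: [-0.3, 0.1, 0.6]
grip_width: 0.0004
```

Emit:
jog_arm --deltas '[[[0, 0, 1, 0, 0, 0, 0]]]'

```text
clock: 8.55
eef_pos: [0.4317, -0.2429, 0.0224]
tool_rot: [0.053, 0.999, -0.001, 0.002]
ft_force: [-0.1, -0.2, -0.1]
grip_width: 0.0001
```

Emit:
jog_arm --deltas '[[[0, 0, 1, 0, 0, 0, 0]]]'

```text
clock: 8.65
eef_pos: [0.4317, -0.243, 0.0214]
tool_rot: [0.053, 0.999, -0.001, 0.002]
ft_force: [0.1, 0.0, 0.7]
grip_width: -0.0003
```

Emit:
jog_arm --deltas '[[[0, 0, 1, 0, 0, 0, 0]]]'

```text
clock: 8.75
eef_pos: [0.4317, -0.243, 0.0203]
tool_rot: [0.053, 0.999, -0.001, 0.002]
ft_force: [0.4, 0.2, 0.8]
grip_width: 0.0002
```

Emit:
jog_arm --deltas '[[[0, 0, 1, 0, 0, 0, 0]]]'

```text
clock: 8.85
eef_pos: [0.4316, -0.243, 0.0193]
tool_rot: [0.053, 0.999, -0.001, 0.002]
ft_force: [-0.8, 0.7, 2.3]
grip_width: 0.0003
```

Emit:
jog_arm --deltas '[[[0, 0, 1, 0, 0, 0, 0]]]'

```text
clock: 8.95
eef_pos: [0.4315, -0.243, 0.0184]
tool_rot: [0.053, 0.999, -0.001, 0.001]
ft_force: [-0.3, 1.3, 2.2]
grip_width: -0.0001
```

Emit:
jog_arm --deltas '[[[0, 0, 1, 0, 0, 0, 0]]]'

```text
clock: 9.05
eef_pos: [0.4314, -0.243, 0.0175]
tool_rot: [0.053, 0.999, -0.001, 0.001]
ft_force: [-0.2, 0.2, 3.0]
grip_width: -0.0001
```

```bash
python3 pz.py|head -1
```

```text
row0 286 width px 104.72727272727273 F [-0.5   1.02  1.97] z 0.017323547850118505 9.1
```

Contact at reported z of about 0.0197, so the tips are about 39 mm behind the reported TCP. I'll press on in small steps to the buffers.

Emit:
jog_arm --deltas '[[[0, 0, 0.8, 0, 0, 0, 0]]]'

```text
clock: 9.2
eef_pos: [0.4314, -0.243, 0.0166]
tool_rot: [0.053, 0.999, -0.001, 0.001]
ft_force: [-1.7, 1.2, 2.4]
grip_width: -0.0004
```

Emit:
jog_arm --deltas '[[[0, 0, 0.8, 0, 0, 0, 0]]]'

```text
clock: 9.3
eef_pos: [0.4313, -0.243, 0.0158]
tool_rot: [0.053, 0.999, -0.001, 0.001]
ft_force: [-0.6, 1.0, 1.9]
grip_width: -0.0
```

Emit:
jog_arm --deltas '[[[0, 0, 0.6, 0, 0, 0, 0]]]'

```text
clock: 9.4
eef_pos: [0.4312, -0.243, 0.0153]
tool_rot: [0.053, 0.999, -0.001, 0.001]
ft_force: [-2.2, 0.3, 5.3]
grip_width: 0.0001
```

Emit:
jog_arm --deltas '[[[0, 0, 0.5, 0, 0, 0, 0]]]'

```text
clock: 9.5
eef_pos: [0.4313, -0.243, 0.0151]
tool_rot: [0.053, 0.999, -0.001, 0.001]
ft_force: [-2.1, 0.3, 7.1]
grip_width: -0.0003
```

Emit:
jog_arm --deltas '[[[0, 0, -1, 0, 0, 0, 0], [0, 0, -1.5, 0, 0, 0, 0], [0, 0, -2, 0, 0, 0, 0], [0, 0, -3, 0, 0, 0, 0], [0, 0, -5, 0, 0, 0, 0]]]'

```text
clock: 10.0
eef_pos: [0.4325, -0.2431, 0.0281]
tool_rot: [0.053, 0.999, -0.001, 0.003]
ft_force: [0.9, 0.5, 1.9]
grip_width: -0.0001
```

```bash
python3 pz.py
```

```text
row0 287 width px 104.81818181818181 F [-1.29  0.97  2.59] z 0.029032669813938983 10.05
0.045 0.0465 [ 0.431  -0.2657  0.045 ]
0.05 0.045 [ 0.4289 -0.2647  0.05  ]
0.055 0.0436 [ 0.4267 -0.2637  0.055 ]
0.059 0.0425 [ 0.425  -0.2629  0.059 ]
0.063 0.0414 [ 0.4233 -0.2621  0.063 ]
0.07 0.0394 [ 0.4203 -0.2607  0.07  ]
```

The latch released: the lid follows the finger up. Retreating up and back.

Emit:
jog_arm --deltas '[[[20, 0, -25, 0, 0, 0, 0], [35, 0, -30, 0, 0, 0, 0], [35, 0, -30, 0, 0, 0, 0], [20, 0, -30, 0, 0, 0, 0], [0, 20, -35, 0, 0, 0, 85]]]'

```text
clock: 10.55
eef_pos: [0.3175, -0.2097, 0.1779]
tool_rot: [0.053, 0.999, 0.001, -0.003]
ft_force: [0.5, 0.1, 0.1]
grip_width: 0.013
```

Emit:
jog_arm --deltas '[[[0, 40, -30, 0, 0, 8, 85], [0, 40, 0, 0, 0, 8, 85], [0, 40, 0, 0, 0, 8, 85], [0, 40, 0, 0, 0, 8, 85], [0, 40, 0, 0, 0, 8, 85]]]'

```text
clock: 11.05
eef_pos: [0.3818, -0.0466, 0.2129]
tool_rot: [0.367, 0.93, -0.0, 0.003]
ft_force: [0.7, -0.7, 0.2]
grip_width: 0.0848
```

```bash
python3 - <<'E'
from h import *
M,im=shot('scene','s6.png'); o=get_obs(); print(o['clock'],o['eef_pos'],o['joint_pos'])
to([.42,.235,.27],np.radians(160)); print(R.from_quat(o['tool_rot']).as_matrix().round(2))
E
```

```text
11.1 [ 0.38525434 -0.04294003  0.21288221] [-1.12543889e-01  3.42289015e-04 -2.19465342e-01  1.34255125e+00
  1.74803273e-03  6.40289216e-01]
delta [164.3 227.  -56.6] rot [-8.0000e-02  5.8000e-01 -1.1313e+02] pos [ 0.3853 -0.0429  0.2129] F [4.17 2.59 0.17]
[[-0.73  0.68  0.01]
 [ 0.68  0.73  0.  ]
 [-0.01  0.01 -1.  ]]
```

View pics/s6.png

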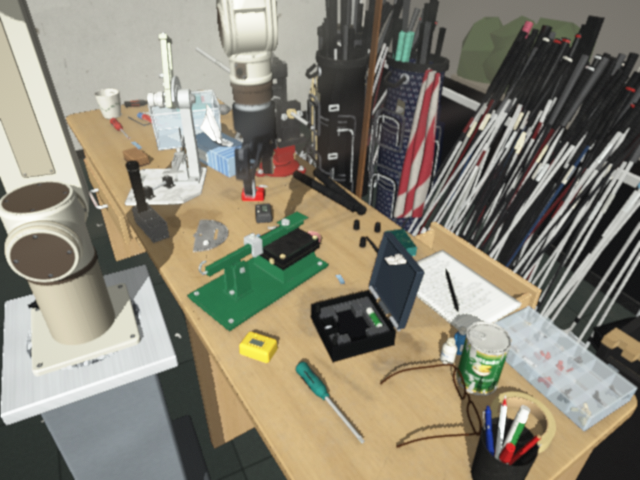

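The lid stands open and the gauge is untouched. Next I go to the gauge, turning the jaws to about 161°.

Emit:
jog_arm --deltas '[[[16, 35, -6, 0, 0, 0, 85], [16, 35, -6, 0, 0, 0, 85], [16, 35, -6, 0, 0, 0, 85], [16, 35, -6, 0, 0, 0, 85], [16, 35, -6, 0, 0, 0, 85]]]'

```text
clock: 11.6
eef_pos: [0.4464, 0.1426, 0.243]
tool_rot: [0.369, 0.929, -0.0, 0.003]
ft_force: [0.3, -0.8, 0.0]
grip_width: 0.085
```

Emit:
jog_arm --deltas '[[[10, 20, -6, 0, 0, -8, 85], [0, 0, 0, 0, 0, -8, 85], [0, 0, 0, 0, 0, -8, 85], [0, 0, 0, 0, 0, -8, 85], [0, 0, 0, 0, 0, -8, 85]]]'

```text
clock: 12.1
eef_pos: [0.4535, 0.1697, 0.2479]
tool_rot: [0.009, 1.0, -0.002, 0.002]
ft_force: [0.4, 0.8, -0.3]
grip_width: 0.0852
```

Emit:
jog_arm --deltas '[[[0, 0, 0, 0, 0, -8, 85], [0, 0, 0, 0, 0, -8, 85], [0, 0, 0, 0, 0, -8, 85], [0, 0, 0, 0, 0, -8, 85], [0, 0, 0, 0, 0, -8, 85]]]'

```text
clock: 12.6
eef_pos: [0.4522, 0.1678, 0.2465]
tool_rot: [-0.35, 0.937, -0.003, -0.001]
ft_force: [-0.3, -0.5, 0.6]
grip_width: 0.0851
```

Emit:
jog_arm --deltas '[[[0, 0, 0, 0, 0, -8, 85], [0, 0, 0, 0, 0, -8, 85], [0, 0, 0, 0, 0, -8, 85], [0, 0, 0, 0, 0, -8, 85], [0, 0, 0, 0, 0, 0, 85]]]'

```text
clock: 13.1
eef_pos: [0.451, 0.1658, 0.2453]
tool_rot: [-0.605, 0.796, -0.002, -0.004]
ft_force: [0.0, -0.4, -0.8]
grip_width: 0.085
```

```bash
cat > g.py <<'E'
from h import *
M,im=shot('wrist','w7.png'); o=get_obs(); print(o['clock'],o['eef_pos'])
for d in masks_of('gauge_mid','wrist')[:3]:
    p=d['pixels']; print(d['conf'],d['at'],np.median(im[p],0),ray(M,d['at'],.027).round(4),rect(p,M,.027),rect(p,M,.0))
E
python3 g.py; python3 - <<'E'
from h import *
to([.458,.18,.25],np.radians(161)); print(R.from_quat(get_obs()['tool_rot']).as_matrix().round(2))
E
```

```text
13.15 [0.45097425 0.16574681 0.24528536]
0.9 [330.2, 353.7] [172.  43.  41.] [0.4899 0.3365 0.027 ] (((490.9323425292969, 337.2517395019531), (53.63029861450195, 63.59442138671875), 63.56163787841797), 177, 2233.5) (((494.8162841796875, 353.24053955078125), (57.240413665771484, 67.87525177001953), 63.56156921386719), 177, 2233.5)
0.82 [316.8, 264.1] [78. 77. 76.] [0.4755 0.2308 0.027 ] (((480.3438720703125, 229.81727600097656), (69.25553894042969, 43.1551399230957), 72.126220703125), 190, 2438.0) (((483.5150451660156, 238.57412719726562), (73.91744232177734, 46.06013107299805), 72.12622833251953), 190, 2438.0)
delta [-15.5  -2.9  -4.8] rot [ 0.09 -0.55  3.3 ] pos [0.451  0.1658 0.2453] F [ 0.41 -0.11  0.51]
[[-0.27 -0.96 -0.  ]
 [-0.96  0.27 -0.01]
 [ 0.01  0.   -1.  ]]
```

Emit:
jog_arm --deltas '[[[-14, -2, 30, 0, 0, 2.5, 85], [-14, -2, 30, 0, 0, 0, 85], [-14, -2, 30, 0, 0, 0, 85], [-14, -2, 30, 0, 0, 0, 85], [-10, -1, 20, 0, 0, 0, 85]]]'

```text
clock: 13.7
eef_pos: [0.4844, 0.2263, 0.1053]
tool_rot: [-0.58, 0.815, -0.004, 0.001]
ft_force: [0.4, 0.0, 0.5]
grip_width: 0.0849
```

Emit:
jog_arm --deltas '[[[0, 0, 0, 0, 0, 0, 85]]]'

```text
clock: 13.8
eef_pos: [0.4825, 0.226, 0.102]
tool_rot: [-0.579, 0.815, -0.003, -0.002]
ft_force: [-0.0, -0.0, -0.1]
grip_width: 0.0849
```

```bash
python3 g.py; python3 - <<'E'
from h import *
to([.479,.2325,.02],np.radians(161.8))
cv2.imwrite('pics/c7.png',cv2.imread('pics/w7.png')[150:450,120:520])
E
```

```text
13.85 [0.48290397 0.22584753 0.10345966]
0.86 [362.5, 374.5] [167.  41.  39.] [0.4903 0.3351 0.027 ] (((490.7038269042969, 336.67822265625), (54.44609832763672, 63.85041046142578), 64.4242935180664), 272, 5267.0) (((493.9965515136719, 355.0704650878906), (60.15224075317383, 70.54220581054688), 64.42430877685547), 272, 5267.0)
0.6 [328.5, 239.0] [76. 75. 74.] [0.4803 0.2298 0.027 ] (((480.3807678222656, 230.65640258789062), (65.759521484375, 42.507320404052734), 72.08946228027344), 296, 5893.0) (((482.591552734375, 237.93719482421875), (72.65135955810547, 46.96222686767578), 72.08946228027344), 296, 5893.0)
delta [-5.   7.3 84.9] rot [-0.37 -0.25 -1.02] pos [0.4838 0.2259 0.105 ] F [ 0.71 -0.26  0.87]
```

View pics/c7.png

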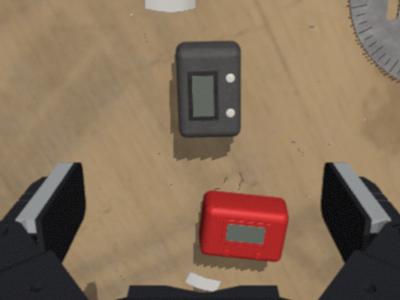

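The gauge is at crop (208,90), centred between the open jaws and aligned with them. The red one is clear at (243,225). I'm descending around the gauge.

Emit:
jog_arm --deltas '[[[-2, 3, 30, 0, 0, -1.2, 85], [-2, 3, 30, 0, 0, 0, 85], [0, 0, 30, 0, 0, 0, 85], [0, 0, 15, 0, 0, 0, 85], [0, 0, 0, 0, 0, 0, 85]]]'

```text
clock: 14.4
eef_pos: [0.4882, 0.2325, 0.0081]
tool_rot: [-0.585, 0.811, -0.006, 0.01]
ft_force: [0.9, -0.2, 0.3]
grip_width: 0.0854
```

```bash
python3 g.py|tail -1; python3 - <<'E'
from h import *
to([.480,.2315,-.037],np.radians(162))
E
```

```text
0.68 [388.4, 430.4] [157.  37.  35.] [0.4808 0.3122 0.027 ] (((483.59576416015625, 313.42462158203125), (20.22637367248535, 58.555885314941406), 62.66033172607422), 280, 2748.0) (((487.1678466796875, 337.9640197753906), (23.585256576538086, 68.27984619140625), 62.660316467285156), 280, 2748.0)
delta [ 5.3  9.8 46.7] rot [-1.36  0.62 -0.35] pos [0.4898 0.2333 0.01  ] F [-0.16  0.17  0.65]
```

Emit:
jog_arm --deltas '[[[5, 9, 5, -1.4, 0.6, -0.3, 85], [0, 0, 0, 0, 0, 0, 85]]]'

```text
clock: 14.7
eef_pos: [0.4814, 0.232, 0.008]
tool_rot: [-0.587, 0.809, 0.0, 0.002]
ft_force: [-0.0, 0.0, 0.2]
grip_width: 0.0848
```

```bash
python3 g.py; python3 - <<'E'
from h import *
to([.480,.2315,-.037],np.radians(162))
E
```

```text
14.75 [0.48257359 0.23248795 0.00857457]
0.95 [325.5, 280.0] [76. 75. 74.] [0.4788 0.2274 0.027 ] (((480.2214050292969, 229.361083984375), (66.14712524414062, 41.73562240600586), 71.74016571044922), 439, 13058.5) (((483.6975402832031, 240.06777954101562), (77.11363220214844, 48.65492248535156), 71.74020385742188), 439, 13058.5)
0.95 [371.8, 433.1] [155.  36.  35.] [0.4821 0.3108 0.027 ] (((481.1137390136719, 312.7579345703125), (17.254196166992188, 61.63794708251953), 61.79151916503906), 281, 2139.5) (((484.7380065917969, 337.29107666015625), (20.11476707458496, 71.85684204101562), 61.791500091552734), 281, 2139.5)
delta [ 2.2  2.5 45.4] rot [-0.23  0.31 -0.08] pos [0.4828 0.2326 0.0085] F [ 0.04 -0.57 -0.02]
```

Emit:
jog_arm --deltas '[[[3, 2.5, 12, 0, 0.3, 0, 85], [0, 0, 12, 0, 0, 0, 85], [0, 0, 10, 0, 0, 0, 85], [0, 0, 4, 0, 0, 0, 85], [0, 0, 0, 0, 0, 0, 85]]]'

```text
clock: 15.3
eef_pos: [0.4792, 0.2304, -0.0329]
tool_rot: [-0.587, 0.809, -0.002, 0.001]
ft_force: [0.5, 1.0, 0.2]
grip_width: 0.0853
```

```bash
python3 - <<'E'
from h import *
to([.480,.230,-.037],np.radians(162))
E
```

```text
delta [ 0.2 -0.9  4.1] rot [-0.24 -0.01 -0.07] pos [ 0.4792  0.2304 -0.0329] F [0.46 1.05 0.25]
```

Emit:
jog_arm --deltas '[[[0, -1, 2.5, 0, 0, 0, 85], [0, 0, 0, 0, 0, 0, 55], [0, 0, 0, 0, 0, 0, 55], [0, 0, 0, 0, 0, 0, 55]]]'

```text
clock: 15.7
eef_pos: [0.4805, 0.2302, -0.0357]
tool_rot: [-0.587, 0.809, -0.002, 0.001]
ft_force: [-1.4, -0.5, 0.2]
grip_width: 0.0548
```

Emit:
jog_arm --deltas '[[[0, 0, 0, 0, 0, 0, 44], [0, 0, 0, 0, 0, 0, 40], [0, 0, 0, 0, 0, 0, 30], [0, 0, 0, 0, 0, 0, 20]]]'

```text
clock: 16.1
eef_pos: [0.481, 0.2304, -0.0348]
tool_rot: [-0.587, 0.809, -0.002, 0.002]
ft_force: [-0.2, 0.2, -0.8]
grip_width: 0.0424
```

Emit:
jog_arm --deltas '[[[0, 0, -2, 0, 0, 0, 10], [0, 0, -4, 0, 0, 0, 10], [0, 0, -8, 0, 0, 0, 10], [0, 0, -8, 0, 0, 0, 10], [0, 0, 0, 0, 0, 0, 10]]]'

```text
clock: 16.6
eef_pos: [0.4803, 0.2302, -0.0115]
tool_rot: [-0.587, 0.809, -0.002, 0.001]
ft_force: [0.2, -0.1, -1.8]
grip_width: 0.0422
```

```bash
python3 - <<'E'
from h import *
M,im=shot('wrist','w8.png'); o=get_obs(); to([.38,-.23,.16],np.radians(83.5)); print(o['ft_force'],o['grip_width'],o['clock'])
cv2.imwrite('pics/c8.png',cv2.imread('pics/w8.png')[150:450,120:520])
for d in masks_of('gauge_mid','wrist')[:2]: print(d['conf'],d['at'])
E
```

```text
delta [ 468.5  -48.3 -171.5] rot [-0.19  0.12 78.43] pos [ 0.48    0.2301 -0.0119] F [-0.    0.76 -1.97]
[-6.47995857e-04  7.61274890e-01 -1.97149393e+00] 0.042062707509447635 16.65
0.74 [320.9, 329.6]
```

View pics/c8.png

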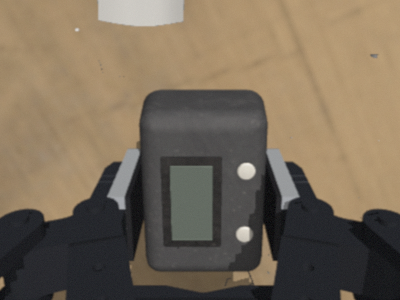

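The gauge is held, screen up and centred in the jaws (crop column 204). The force drop of about 2 N matches its weight. Lift, turn to the case's heading, then carry it over.

Emit:
jog_arm --deltas '[[[0, 0, -35, 0, 0, 0, 10], [0, 0, -35, 0, 0, 7.8, 10], [0, 0, -35, 0, 0, 7.8, 10], [0, 0, -35, 0, 0, 7.8, 10], [0, 0, -30, 0, 0, 7.8, 10]]]'

```text
clock: 17.2
eef_pos: [0.4736, 0.2276, 0.1561]
tool_rot: [-0.338, 0.941, -0.002, -0.008]
ft_force: [0.3, 0.6, -1.4]
grip_width: 0.0421
```

Emit:
jog_arm --deltas '[[[0, 0, 0, 0, 0, 7.8, 10], [0, 0, 0, 0, 0, 7.8, 10], [0, 0, 0, 0, 0, 7.8, 10], [0, 0, 0, 0, 0, 7.8, 10], [0, 0, 0, 0, 0, 7.8, 10]]]'

```text
clock: 17.7
eef_pos: [0.4766, 0.229, 0.1622]
tool_rot: [0.01, 1.0, -0.002, -0.001]
ft_force: [0.1, 0.2, -2.3]
grip_width: 0.0424
```

Emit:
jog_arm --deltas '[[[0, 0, 0, 0, 0, 6, 10], [0, 0, 0, 0, 0, 0, 10]]]'

```text
clock: 17.9
eef_pos: [0.476, 0.2287, 0.1615]
tool_rot: [0.065, 0.998, -0.003, -0.002]
ft_force: [-0.2, -0.4, -1.8]
grip_width: 0.0421
```

```bash
python3 - <<'E'
from h import *
o=get_obs(); to([.42,-.24,.18],np.radians(83.5)); print(o['grip_width'],o['clock'],o['ft_force'])
E
```

```text
delta [  -5.  -472.1  -15.9] rot [-0.32 -0.2  -0.93] pos [0.476  0.2287 0.1615] F [-0.15 -0.39 -1.77]
0.04212748931316612 17.9 [-0.15176572 -0.38501891 -1.76964601]
```

Emit:
jog_arm --deltas '[[[-8, -43, -6, 0, 0, -0.9, 10], [-8, -43, -6, 0, 0, 0, 10], [-8, -43, -6, 0, 0, 0, 10], [-8, -43, -6, 0, 0, 0, 10], [-8, -43, -4, 0, 0, 0, 10]]]'

```text
clock: 18.4
eef_pos: [0.492, 0.0099, 0.1888]
tool_rot: [0.043, 0.999, -0.002, -0.003]
ft_force: [0.9, 0.4, -1.6]
grip_width: 0.0421
```

Emit:
jog_arm --deltas '[[[-8, -43, -4, 0, 0, 0, 10], [-8, -43, -4, 0, 0, 0, 10], [-8, -43, 0, 0, 0, 0, 10], [-8, -43, 0, 0, 0, 0, 10], [-8, -43, 0, 0, 0, 0, 10]]]'

```text
clock: 18.9
eef_pos: [0.5138, -0.2165, 0.1985]
tool_rot: [0.036, 0.999, -0.002, -0.002]
ft_force: [1.1, 0.5, -1.1]
grip_width: 0.0421
```

```bash
python3 - <<'E'
from h import *
o=get_obs(); to([.505,-.245,.20],np.radians(83.5)); print(o['grip_width'],o['clock'],o['ft_force'])
E
```

```text
delta [  6.8 -29.1  -1.3] rot [-0.27 -0.26  2.35] pos [ 0.5138 -0.2165  0.1985] F [ 1.12  0.48 -1.14]
0.04207434877366162 18.9 [ 1.11716158  0.47643243 -1.13775501]
```

Emit:
jog_arm --deltas '[[[6, -27, 0, 0, 0, 2.3, 10], [0, 0, 0, 0, 0, 0, 10], [0, 0, 0, 0, 0, 0, 10]]]'

```text
clock: 19.2
eef_pos: [0.5048, -0.2503, 0.1968]
tool_rot: [0.058, 0.998, -0.003, -0.003]
ft_force: [-0.6, -0.0, -1.7]
grip_width: 0.0426
```

```bash
python3 - <<'E'
from h import *
M,im=shot('wrist','w9.png'); o=get_obs(); np.savez('w9.npz',T=M[0],r=np.array(M[1:]))
for z,c in ((.025,(0,255,0)),(.04,(0,0,255))):
    pass
y=np.radians(-6.5); O=np.array([.4851,-.2485]); C=lambda x,yy,z: np.r_[O+[np.cos(y)*x-np.sin(y)*yy,np.sin(y)*x+np.cos(y)*yy],z]
a=cv2.imread('pics/w9.png')
for x,yy,z in [(35,25,25),(35,-25,25),(-35,-25,25),(-35,25,25),(-66,64,40),(-66,-64,40),(20,52,25),(-20,52,25),(20,-52,25),(-20,-52,25)]:
    p=proj(M,C(x/1000,yy/1000,z/1000)); print((x,yy,z),p.round(1)); cv2.drawMarker(a,tuple(int(v) for v in p.round()),(0,0,255),0,7,1)
to([.485,-.2485,.2],np.radians(83.5),o)
cv2.imwrite('pics/c9.png',cv2.resize(a[20:440,120:540],(600,600)))
E
```

```text
(35, 25, 25) [348.5 225.3]
(35, -25, 25) [292.9 225.4]
(-35, -25, 25) [290.9 145.4]
(-35, 25, 25) [349.7 145.2]
(-66, 64, 40) [400.6 105.8]
(-66, -64, 40) [239.4 106.3]
(20, 52, 25) [379.1 208.8]
(-20, 52, 25) [380.8 163. ]
(20, -52, 25) [262.2 209. ]
(-20, -52, 25) [260.1 163.4]
delta [19.8 -0.7 -3.1] rot [-0.35 -0.36 -0.13] pos [ 0.5047 -0.2501  0.1968] F [-0.01 -0.19 -0.59]
```

View pics/c9.png

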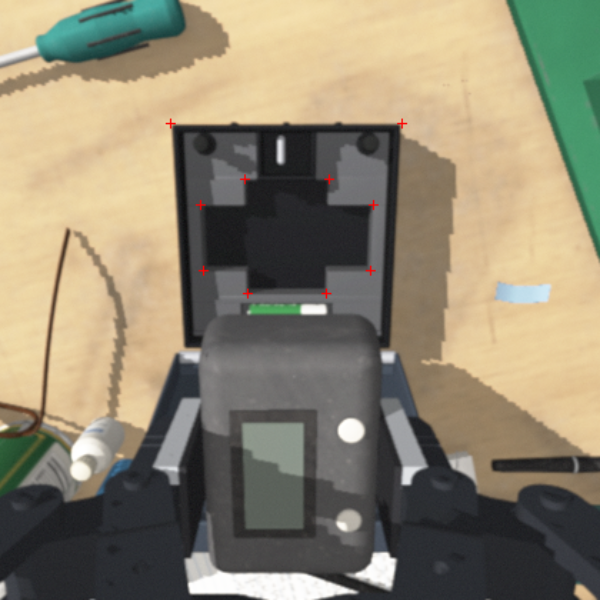

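The predicted pocket corners overlay the real pocket at about crop (247-327, 180-288) to within roughly 1 mm. The gauge sits about 3 mm off the TCP along tool y, so I'll correct for that and descend.

Emit:
jog_arm --deltas '[[[10, -3.7, 15, -0.3, -0.3, 0, 10], [10, 0, 25, 0, 0, 0, 10], [0, 0, 25, 0, 0, 0, 10], [0, 0, 20, 0, 0, 0, 10], [0, 0, 0, 0, 0, 0, 10]]]'

```text
clock: 19.75
eef_pos: [0.4859, -0.2446, 0.1108]
tool_rot: [0.05, 0.999, 0.0, 0.001]
ft_force: [-1.5, 0.1, -1.4]
grip_width: 0.0421
```

```bash
python3 - <<'E'
from h import *
to([.4851,-.2515,.03],np.radians(83.5))
E
```

```text
delta [ 0.3 -7.  80.8] rot [0.01 0.12 0.81] pos [ 0.4859 -0.2446  0.1108] F [-1.46  0.07 -1.43]
```

Emit:
jog_arm --deltas '[[[0, -4, 18, 0, 0, 0.8, 10], [0, -3, 18, 0, 0, 0, 10], [0, 0, 18, 0, 0, 0, 10], [0, 0, 14, 0, 0, 0, 10], [0, 0, 0, 0, 0, 0, 10]]]'

```text
clock: 20.25
eef_pos: [0.4907, -0.2473, 0.0469]
tool_rot: [0.05, 0.999, -0.001, 0.005]
ft_force: [0.3, -0.3, -1.0]
grip_width: 0.0422
```

```bash
python3 - <<'E'
from h import *
to([.4851,-.2515,-.00],np.radians(83.5))
E
```

```text
delta [ 5.7 -4.7 46.9] rot [-0.08  0.56  0.76] pos [ 0.4907 -0.2473  0.0469] F [ 0.28 -0.34 -0.99]
```

Emit:
jog_arm --deltas '[[[5, -4.5, 0, 0, 0.5, 0.8, 10], [0, 0, 10, 0, 0, 0, 10], [0, 0, 10, 0, 0, 0, 10], [0, 0, 0, 0, 0, 0, 10]]]'

```text
clock: 20.65
eef_pos: [0.4883, -0.2516, 0.0299]
tool_rot: [0.056, 0.998, -0.002, 0.003]
ft_force: [-0.0, 1.1, -2.1]
grip_width: 0.0423
```

```bash
python3 - <<'E'
from h import *
to([.4851,-.2515,-.00],np.radians(83.5))
E
```

```text
delta [ 3.4 -0.2 29.8] rot [-0.21  0.39  0.09] pos [ 0.4883 -0.2516  0.0299] F [-0.01  1.1  -2.05]
```

Emit:
jog_arm --deltas '[[[3.4, 0, 6, -0.2, 0.4, 0, 10], [0.5, 0, 8, 0, 0, 0, 10], [0.5, 0, 8, 0, 0, 0, 10], [0.5, 0, 4, 0, 0, 0, 10], [0, 0, 0, 0, 0, 0, 10]]]'

```text
clock: 21.15
eef_pos: [0.4828, -0.2511, 0.0014]
tool_rot: [0.056, 0.998, 0.0, -0.001]
ft_force: [-0.4, -0.1, -2.2]
grip_width: 0.042
```

```bash
python3 - <<'E'
from h import *
to([.4851,-.2515,-.03],np.radians(83.5))
M,im=shot('wrist','w10.png')
y=np.radians(-6.5); O=np.array([.4851,-.2485]); C=lambda x,yy,z: np.r_[O+[np.cos(y)*x-np.sin(y)*yy,np.sin(y)*x+np.cos(y)*yy],z]
a=cv2.imread('pics/w10.png')
for x,yy,z in [(-35,-25,25),(-35,25,25),(20,52,25),(-20,52,25),(20,-52,25),(-20,-52,25),(-20,25,25),(-20,-25,25),(-66,64,40),(-66,-64,40)]:
    p=proj(M,C(x/1000,yy/1000,z/1000)); cv2.drawMarker(a,tuple(int(v) for v in p.round()),(0,0,255),0,5,1)
cv2.imwrite('pics/c10.png',cv2.resize(a[100:400,120:520],(800,600),interpolation=cv2.INTER_CUBIC))
E
```

```text
delta [-2.3 -0.1 31.4] rot [ 0.02 -0.07  0.07] pos [ 0.4828 -0.2511  0.0014] F [-0.41 -0.14 -2.17]
```

View pics/c10.png

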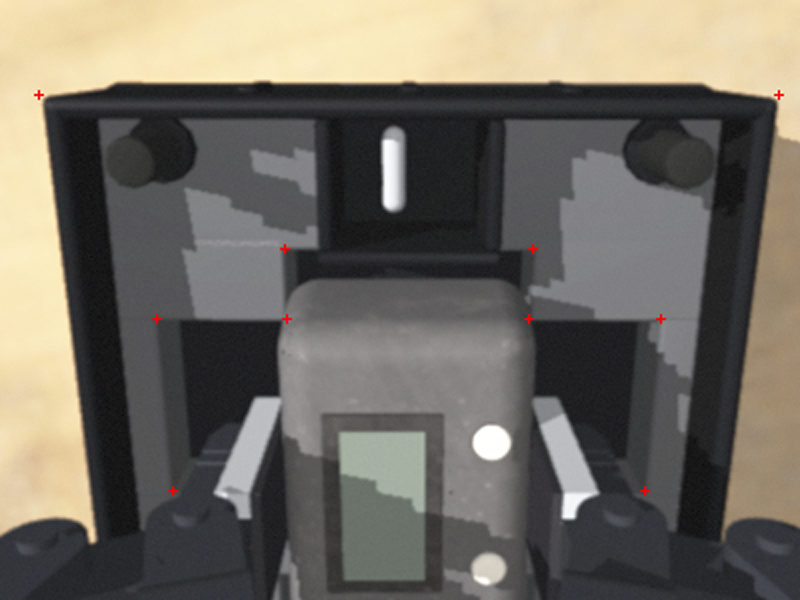

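The gauge is over the pocket: the corner markers coincide with the pocket edges at crop (285,249) and (532,249), and the gauge's middle is about 0.5 mm off. I'll correct x by 1.5 mm and lower it slowly.

Emit:
jog_arm --deltas '[[[-1.5, 0, 2, 0, 0, 0, 10], [0, 0, 2, 0, 0, 0, 10], [0, 0, 2, 0, 0, 0, 10], [0, 0, 2, 0, 0, 0, 10]]]'

```text
clock: 21.6
eef_pos: [0.4857, -0.2519, -0.0059]
tool_rot: [0.056, 0.998, -0.0, 0.001]
ft_force: [-0.2, 0.5, -2.6]
grip_width: 0.0421
```

```bash
python3 - <<'E'
from h import *
to([.4843,-.2513,-.03],np.radians(83.5))
E
```

```text
delta [ 1.5  0.5 24.1] rot [-0.03  0.08  0.08] pos [ 0.4857 -0.2519 -0.0059] F [-0.23  0.49 -2.61]
```

Emit:
jog_arm --deltas '[[[1.2, 0.5, 1, 0, 0, 0, 10], [0, 0, 1, 0, 0, 0, 10], [0, 0, 1, 0, 0, 0, 10]]]'

```text
clock: 21.9
eef_pos: [0.4845, -0.2512, -0.0091]
tool_rot: [0.056, 0.998, -0.0, 0.001]
ft_force: [-0.6, 0.2, -0.8]
grip_width: 0.0422
```

Emit:
jog_arm --deltas '[[[0, 0, 1.2, 0, 0, 0, 10], [0, 0, 1.2, 0, 0, 0, 10]]]'

```text
clock: 22.1
eef_pos: [0.4846, -0.2512, -0.0116]
tool_rot: [0.056, 0.998, -0.0, 0.001]
ft_force: [-0.3, 0.9, -1.3]
grip_width: 0.0419
```

Emit:
jog_arm --deltas '[[[0, 0, 1, 0, 0, 0, 10], [0, 0, 1, 0, 0, 0, 10]]]'

```text
clock: 22.3
eef_pos: [0.4846, -0.2513, -0.0138]
tool_rot: [0.056, 0.998, -0.0, 0.001]
ft_force: [0.1, -0.6, -1.8]
grip_width: 0.0421
```

The gauge's bottom is below the insert's top with no contact force. Continuing.

Emit:
jog_arm --deltas '[[[0, 0, 1.2, 0, 0, 0, 10], [0, 0, 1.2, 0, 0, 0, 10]]]'

```text
clock: 22.5
eef_pos: [0.4847, -0.2513, -0.0164]
tool_rot: [0.056, 0.998, -0.0, 0.001]
ft_force: [-0.8, 0.9, -1.9]
grip_width: 0.0424
```

Emit:
jog_arm --deltas '[[[0, 0, 1.2, 0, 0, 0, 10], [0, 0, 1.2, 0, 0, 0, 10]]]'

```text
clock: 22.7
eef_pos: [0.4847, -0.2513, -0.019]
tool_rot: [0.056, 0.998, -0.0, 0.001]
ft_force: [0.8, 0.1, -1.5]
grip_width: 0.0419
```

Emit:
jog_arm --deltas '[[[0, 0, 1.2, 0, 0, 0, 10], [0, 0, 1.2, 0, 0, 0, 10]]]'

```text
clock: 22.9
eef_pos: [0.4847, -0.2513, -0.0216]
tool_rot: [0.056, 0.998, -0.0, 0.001]
ft_force: [0.0, 0.8, -0.8]
grip_width: 0.0423
```

Emit:
jog_arm --deltas '[[[0, 0, 1, 0, 0, 0, 10], [0, 0, 1, 0, 0, 0, 10]]]'

```text
clock: 23.1
eef_pos: [0.4847, -0.2513, -0.0239]
tool_rot: [0.056, 0.998, -0.0, 0.001]
ft_force: [-0.8, -0.5, -0.9]
grip_width: 0.0419
```

Emit:
jog_arm --deltas '[[[0, 0, 1, 0, 0, 0, 10], [0, 0, 1, 0, 0, 0, 10]]]'

```text
clock: 23.3
eef_pos: [0.4847, -0.2513, -0.0261]
tool_rot: [0.056, 0.998, -0.0, 0.001]
ft_force: [-0.1, 0.2, -1.8]
grip_width: 0.0423
```

Bottom is near z = 0.009 and seating is expected at about -0.030. Single steps with force checks now.

Emit:
jog_arm --deltas '[[[0, 0, 1, 0, 0, 0, 10], [0, 0, 1, 0, 0, 0, 10]]]'

```text
clock: 23.5
eef_pos: [0.4847, -0.2513, -0.0282]
tool_rot: [0.056, 0.998, -0.0, 0.001]
ft_force: [-0.1, -0.2, -2.0]
grip_width: 0.042
```

Emit:
jog_arm --deltas '[[[0, 0, 0.7, 0, 0, 0, 10]]]'

```text
clock: 23.6
eef_pos: [0.4847, -0.2513, -0.029]
tool_rot: [0.056, 0.998, -0.0, 0.001]
ft_force: [-0.6, 0.1, -1.1]
grip_width: 0.042
```

Emit:
jog_arm --deltas '[[[0, 0, 0.5, 0, 0, 0, 10]]]'

```text
clock: 23.7
eef_pos: [0.4846, -0.2513, -0.0296]
tool_rot: [0.056, 0.998, -0.0, 0.001]
ft_force: [-0.1, -0.2, -1.1]
grip_width: 0.0424
```

Emit:
jog_arm --deltas '[[[0, 0, 0.3, 0, 0, 0, 10]]]'

```text
clock: 23.8
eef_pos: [0.4847, -0.2513, -0.0298]
tool_rot: [0.056, 0.998, -0.0, 0.001]
ft_force: [-0.4, 0.2, 1.1]
grip_width: 0.0426
```

Floor contact is felt at the predicted height. One small confirming step, then I open the jaws slightly, since the notches limit the width.

Emit:
jog_arm --deltas '[[[0, 0, 0.2, 0, 0, 0, 10]]]'

```text
clock: 23.9
eef_pos: [0.4847, -0.2513, -0.0298]
tool_rot: [0.056, 0.998, -0.0, 0.001]
ft_force: [-0.6, 0.2, 1.8]
grip_width: 0.042
```

Emit:
jog_arm --deltas '[[[0, 0, 0, 0, 0, 0, 48], [0, 0, 0, 0, 0, 0, 54], [0, 0, 0, 0, 0, 0, 56], [0, 0, 0, 0, 0, 0, 56]]]'

```text
clock: 24.3
eef_pos: [0.4857, -0.2518, -0.029]
tool_rot: [0.056, 0.998, -0.001, 0.002]
ft_force: [0.0, 0.0, -0.9]
grip_width: 0.0561
```

Emit:
jog_arm --deltas '[[[0, 0, -2, 0, 0, 0, 56], [0, 0, -4, 0, 0, 0, 56], [0, 0, -6, 0, 0, 0, 56], [0, 0, -8, 0, 0, 0, 56], [0, 0, -10, 0, 0, 0, 56]]]'

```text
clock: 24.8
eef_pos: [0.4847, -0.2513, 0.0022]
tool_rot: [0.056, 0.998, -0.0, 0.001]
ft_force: [0.1, -0.9, 0.2]
grip_width: 0.0558
```

Emit:
jog_arm --deltas '[[[0, 0, -15, 0, 0, 0, 56], [0, 0, -20, 0, 0, 0, 56], [0, 0, -25, 0, 0, 0, 56], [0, 0, -30, 0, 0, 0, 56], [10, 0, -30, 0, 0, 0, 56]]]'

```text
clock: 25.3
eef_pos: [0.4733, -0.2492, 0.1276]
tool_rot: [0.056, 0.998, 0.0, -0.0]
ft_force: [0.1, -0.3, 0.2]
grip_width: 0.0559
```

```bash
python3 - <<'E'
from h import *
o=get_obs(); print(o['clock'],o['eef_pos'],o['ft_force'])
M,im=shot('wrist','w11.png'); y=np.radians(-6.5); O=np.array([.4851,-.2485])
Rz=np.array([[np.cos(y),-np.sin(y)],[np.sin(y),np.cos(y)]])
for n,MM in (('wrist',M),('top',None),('scene',None)):
    if MM is None: MM,im=shot(n)
    for d in masks_of('gauge_mid',n)[:4]:
        p=ray(MM,d['at'],.032); r=rect(d['pixels'],MM,.032); print(n,round(d['conf'],2),np.median(im[d['pixels']],0),p.round(4),'case frame rect mm',(Rz.T@(np.array(r[0][0])-O*1000)).round(1),np.round(r[0][1],1),round(r[0][2],1))
    for d in masks_of('lid',n)[:1]: print(' lid',n,round(d['conf'],2),d['at'],d['pixels'].sum())
E
```

```text
25.3 [ 0.47334926 -0.24918591  0.12755296] [ 0.10736936 -0.30301281  0.2106288 ]
wrist 0.92 [158.5 135.   82. ] [ 0.3363 -0.2235  0.032 ] case frame rect mm [-151.1    5.2] [20.6  8.1] 83.6
wrist 0.73 [62. 69. 78.] [ 0.5254 -0.2525  0.032 ] case frame rect mm [54.1  0.8] [150.5 245.7] 83.1
wrist 0.67 [113. 111. 110.] [ 0.4829 -0.247   0.032 ] case frame rect mm [-1.1 -0.4] [42.  64.1] 83.6
 lid wrist 0.67 [324.3, 392.1] 16060
top 0.65 [59. 92. 81.] [ 0.7356 -0.0553  0.032 ] case frame rect mm [220.3 227.4] [83.7 58. ] 80.5
top 0.58 [210.  56.  40.] [0.4919 0.3411 0.032 ] case frame rect mm [-63.8 584.9] [48.9 63.5] 64.2
top 0.51 [142. 120.  37.] [ 0.2964 -0.1844  0.032 ] case frame rect mm [-194.2   42.6] [11.3 30.6] 62.6
top 0.47 [100.  95.  90.] [ 0.4703 -0.2417  0.032 ] case frame rect mm [-17.1   3.2] [44.1 36.3] 88.7
 lid top 0.76 [408.1, 206.1] 1228
scene 0.66 [234. 210.  77.] [ 0.2896 -0.2441  0.032 ] case frame rect mm [-196.2   -9.1] [57.5 70.3] 41.5
scene 0.63 [80. 80. 78.] [ 0.4754 -0.2686  0.032 ] case frame rect mm [ -5.3 -15. ] [58.6 66.9] 83.2
scene 0.57 [219.  66.  58.] [0.4781 0.3029 0.032 ] case frame rect mm [-70.  555.7] [86.1 65.3] 68.8
 lid scene 0.62 [396.9, 280.4] 3111
```

The gauge is seated: case-frame centre is (-1.1,-0.4) mm and yaw 83.6° by the wrist camera, released with no force. Now I bring the shut fingers up, over and behind the open lid.

Emit:
jog_arm --deltas '[[[0, 0, -30, 0, 0, 0, 0], [0, 0, -30, 0, 0, 0, 0], [0, 0, -10, 0, 0, 0, 0], [-20, 0, 0, 0, 0, 0, 0], [-30, 0, 0, 0, 0, 0, 0]]]'

```text
clock: 26.25
eef_pos: [0.518, -0.253, 0.1905]
tool_rot: [0.057, 0.998, 0.003, -0.008]
ft_force: [-0.1, -0.0, -0.7]
grip_width: -0.0001
```

```bash
cat > lid.py <<'E'
from h import *
o=get_obs(); y=np.radians(-6.5); O=np.array([.4851,-.2485]); Rz=np.array([[np.cos(y),-np.sin(y)],[np.sin(y),np.cos(y)]])
c=Rz.T@(np.array(o['eef_pos'])[:2]-O); z=o['eef_pos'][2]
cx,cz=c[0]-.011,z+.039
ux,uz=cx-.07,cz-.044
# corner on pad face (15 mm off axis): angle
r=np.hypot(ux,uz); th=np.arctan2(uz,-ux)-np.arcsin(.015/r); rc=np.sqrt(r*r-.015**2)
print('t',round(o['clock'],2),'TCP case',(c*1000).round(1),'z',round(z*1000,1),'corner th',th.round(3),'r',(rc*1000).round(1),'F',np.round(o['ft_force'],1))
to(o['eef_pos'],np.radians(83.5),o)
def C(t,r=.124,off=.015): return np.array([.07-r*np.cos(t)+off*np.sin(t),.044+r*np.sin(t)+off*np.cos(t)])
import sys
for t in map(float,sys.argv[1:]):
    p=C(t); print('th',t,'tool dx',round(-(p[0]-cx)*1000,1),'dz',round(-(p[1]-cz)*1000,1))
E
python3 lid.py 1.75 1.9
```

```text
t 26.25 TCP case [33.2 -0.8] z 190.5 corner th 1.24 r 191.0 F [-0.1 -0.  -0.7]
delta [0. 0. 0.] rot [ 0.34 -0.97 -0.02] pos [ 0.518  -0.253   0.1905] F [-0.07 -0.04 -0.65]
th 1.75 tool dx -84.7 dz 66.1
th 1.9 tool dx -102.1 dz 73.0
```

Emit:
jog_arm --deltas '[[[-30, 0, 0, 0.3, -0.9, 0, 0], [-35, 0, 0, 0, 0, 0, 0], [-35, 0, 0, 0, 0, 0, 0], [-10, 0, 0, 0, 0, 0, 0], [0, 0, 0, 0, 0, 0, 0]]]'

```text
clock: 26.75
eef_pos: [0.6322, -0.2648, 0.1798]
tool_rot: [0.056, 0.998, 0.002, -0.005]
ft_force: [-0.4, 0.2, -0.1]
grip_width: 0.0001
```

```bash
python3 lid.py 1.75 1.85 1.9
```

```text
t 26.75 TCP case [148.    0.4] z 179.8 corner th 1.856 r 186.6 F [-0.4  0.2 -0.1]
delta [0. 0. 0.] rot [ 0.21 -0.56  0.05] pos [ 0.6322 -0.2648  0.1798] F [-0.39  0.23 -0.11]
th 1.75 tool dx 30.1 dz 55.4
th 1.85 tool dx 18.4 dz 59.7
th 1.9 tool dx 12.7 dz 62.3
```

Corner is 30 mm behind the lid. I lower it 56 mm, then advance.

Emit:
jog_arm --deltas '[[[0, 0, 16, 0.2, -0.5, 0, 0], [0, 0, 16, 0, 0, 0, 0], [0, 0, 14, 0, 0, 0, 0], [0, 0, 8, 0, 0, 0, 0], [0, 0, 0, 0, 0, 0, 0]]]'

```text
clock: 27.25
eef_pos: [0.6275, -0.2636, 0.1182]
tool_rot: [0.056, 0.998, 0.001, -0.005]
ft_force: [-0.6, -0.1, 0.3]
grip_width: 0.0
```

```bash
python3 lid.py 1.85 1.75 1.65 1.55 1.45 1.35
```

```text
t 27.25 TCP case [143.2   1.1] z 118.2 corner th 1.956 r 128.3 F [-0.6 -0.1  0.3]
delta [0. 0. 0.] rot [ 0.13 -0.56  0.03] pos [ 0.6275 -0.2636  0.1182] F [-0.59 -0.08  0.32]
th 1.85 tool dx 13.6 dz -1.8
th 1.75 tool dx 25.3 dz -6.1
th 1.65 tool dx 37.4 dz -9.2
th 1.55 tool dx 49.7 dz -11.0
th 1.45 tool dx 62.2 dz -11.7
th 1.35 tool dx 74.7 dz -11.0
```

Emit:
jog_arm --deltas '[[[8, 0, -1, 0, -0.5, 0, 0], [8, 0, -2, 0, 0, 0, 0], [7, 0, -2, 0, 0, 0, 0], [7, 0, -2, 0, 0, 0, 0]]]'

```text
clock: 27.65
eef_pos: [0.5964, -0.2603, 0.1264]
tool_rot: [0.057, 0.998, 0.001, 0.0]
ft_force: [0.5, -0.3, -0.9]
grip_width: -0.0001
```

Emit:
jog_arm --deltas '[[[8, 0, -1, 0, 0, 0, 0], [8, 0, -1, 0, 0, 0, 0]]]'

```text
clock: 27.85
eef_pos: [0.5804, -0.2586, 0.1299]
tool_rot: [0.056, 0.998, 0.001, 0.002]
ft_force: [1.2, 0.5, -1.2]
grip_width: -0.0001
```

```bash
python3 lid.py 1.5 1.4 1.3 1.2 1.1 1.0 .9 .8
```

```text
t 27.85 TCP case [95.9  0.7] z 129.9 corner th 1.57 r 124.9 F [ 1.2  0.5 -1.2]
delta [0. 0. 0.] rot [0.09 0.2  0.03] pos [ 0.5804 -0.2586  0.1299] F [ 1.19  0.49 -1.19]
th 1.5 tool dx 8.7 dz 0.2
th 1.4 tool dx 21.2 dz 0.2
th 1.3 tool dx 33.6 dz 1.4
th 1.2 tool dx 45.8 dz 3.9
th 1.1 tool dx 57.8 dz 7.6
th 1.0 tool dx 69.3 dz 12.5
th 0.9 tool dx 80.2 dz 18.5
th 0.8 tool dx 90.5 dz 25.5
```

Touching the lid with about 1.2 N. I swing it along the arc.

Emit:
jog_arm --deltas '[[[9, 0, 0, 0, 0, 0, 0], [9, 0, 0, 0, 0, 0, 0], [9, 0, 0.5, 0, 0, 0, 0], [9, 0, 1, 0, 0, 0, 0], [9, 0, 2, 0, 0, 0, 0]]]'

```text
clock: 28.35
eef_pos: [0.5346, -0.2536, 0.1286]
tool_rot: [0.056, 0.998, -0.0, 0.005]
ft_force: [1.7, -0.3, -0.2]
grip_width: -0.0001
```

```bash
python3 lid.py 1.2 1.1 1.0 .9 .8 .7 .6 .5 .4
```

```text
t 28.35 TCP case [49.7  0.6] z 128.6 corner th 1.205 r 126.6 F [ 1.7 -0.3 -0.2]
delta [0. 0. 0.] rot [0.03 0.59 0.05] pos [ 0.5346 -0.2536  0.1286] F [ 1.75 -0.29 -0.21]
th 1.2 tool dx -0.3 dz 2.6
th 1.1 tool dx 11.6 dz 6.3
th 1.0 tool dx 23.1 dz 11.2
th 0.9 tool dx 34.1 dz 17.2
th 0.8 tool dx 44.4 dz 24.2
th 0.7 tool dx 53.9 dz 32.3
th 0.6 tool dx 62.6 dz 41.2
th 0.5 tool dx 70.3 dz 51.0
th 0.4 tool dx 77.1 dz 61.5
```

Emit:
jog_arm --deltas '[[[9, 0, 5, 0, 0.5, 0, 0], [9, 0, 4, 0, 0, 0, 0], [9, 0, 5, 0, 0, 0, 0], [8, 0, 6, 0, 0, 0, 0], [7, 0, 6, 0, 0, 0, 0]]]'

```text
clock: 28.85
eef_pos: [0.4911, -0.2493, 0.1046]
tool_rot: [0.056, 0.998, -0.001, 0.003]
ft_force: [-0.2, -0.1, 2.6]
grip_width: 0.0
```

```bash
python3 lid.py .8 .7 .6 .5 .4 .3 .2 .1 0
```

```text
t 28.85 TCP case [ 6.1 -0.1] z 104.6 corner th 0.805 r 123.7 F [-0.2 -0.1  2.6]
delta [0. 0. 0.] rot [-0.11  0.38  0.05] pos [ 0.4911 -0.2493  0.1046] F [-0.16 -0.09  2.55]
th 0.8 tool dx 0.7 dz 0.2
th 0.7 tool dx 10.3 dz 8.2
th 0.6 tool dx 19.0 dz 17.2
th 0.5 tool dx 26.7 dz 27.0
th 0.4 tool dx 33.5 dz 37.5
th 0.3 tool dx 39.1 dz 48.6
th 0.2 tool dx 43.6 dz 60.3
th 0.1 tool dx 47.0 dz 72.3
th 0.0 tool dx 49.1 dz 84.6
```

Emit:
jog_arm --deltas '[[[8, 0, 7, 0, 0.4, 0, 0], [8, 0, 7.5, 0, 0, 0, 0], [7, 0, 8, 0, 0, 0, 0], [6, 0, 8, 0, 0, 0, 0], [5, 0, 8, 0, 0, 0, 0]]]'

```text
clock: 29.35
eef_pos: [0.4558, -0.2454, 0.0646]
tool_rot: [0.056, 0.998, -0.001, 0.001]
ft_force: [2.4, -0.1, 1.7]
grip_width: -0.0001
```

```bash
python3 lid.py .4 .3 .2 .1 0
```

```text
t 29.35 TCP case [-29.4  -0.2] z 64.6 corner th 0.375 r 124.6 F [ 2.4 -0.1  1.7]
delta [0. 0. 0.] rot [-0.13  0.11  0.07] pos [ 0.4558 -0.2454  0.0646] F [ 2.44 -0.07  1.65]
th 0.4 tool dx -2.1 dz -2.5
th 0.3 tool dx 3.6 dz 8.7
th 0.2 tool dx 8.1 dz 20.3
th 0.1 tool dx 11.5 dz 32.3
th 0.0 tool dx 13.6 dz 44.6
```

Emit:
jog_arm --deltas '[[[4, 0, 8, 0, 0, 0, 0], [4, 0, 8, 0, 0, 0, 0], [3.5, 0, 7, 0, 0, 0, 0], [3, 0, 6, 0, 0, 0, 0], [2.5, 0, 4, 0, 0, 0, 0]]]'

```text
clock: 29.85
eef_pos: [0.4377, -0.2436, 0.0282]
tool_rot: [0.056, 0.998, -0.001, 0.001]
ft_force: [2.4, 0.6, 2.0]
grip_width: 0.0002
```

```bash
python3 lid.py .1 0
```

```text
t 29.85 TCP case [-47.6  -0.5] z 28.2 corner th 0.063 r 129.8 F [2.4 0.6 2. ]
delta [0. 0. 0.] rot [-0.14  0.11  0.07] pos [ 0.4377 -0.2436  0.0282] F [2.36 0.57 1.96]
th 0.1 tool dx -6.7 dz -4.1
th 0.0 tool dx -4.6 dz 8.2
```

Lid is at about 0.06 rad. Now the slow press: latched level was z = 19.7 mm and the earlier release came at about 15.1.

Emit:
jog_arm --deltas '[[[2, 0, 2, 0, 0, 0, 0], [2, 0, 2, 0, 0, 0, 0], [0, 0, 1.5, 0, 0, 0, 0], [0, 0, 1.5, 0, 0, 0, 0]]]'

```text
clock: 30.25
eef_pos: [0.4323, -0.243, 0.0203]
tool_rot: [0.056, 0.998, -0.001, -0.0]
ft_force: [1.1, -0.1, 3.5]
grip_width: 0.0001
```

Emit:
jog_arm --deltas '[[[0, 0, 0.8, 0, 0, 0, 0]]]'

```text
clock: 30.35
eef_pos: [0.4322, -0.243, 0.0194]
tool_rot: [0.056, 0.998, -0.001, -0.0]
ft_force: [1.0, -0.8, 2.4]
grip_width: 0.0
```

Emit:
jog_arm --deltas '[[[0, 0, 0.8, 0, 0, 0, 0]]]'

```text
clock: 30.45
eef_pos: [0.4321, -0.243, 0.0186]
tool_rot: [0.056, 0.998, -0.001, -0.0]
ft_force: [-0.0, 0.4, 2.2]
grip_width: -0.0004
```

Emit:
jog_arm --deltas '[[[0, 0, 0.8, 0, 0, 0, 0]]]'

```text
clock: 30.55
eef_pos: [0.4319, -0.2429, 0.0177]
tool_rot: [0.056, 0.998, -0.001, -0.0]
ft_force: [-0.2, 0.5, 2.2]
grip_width: 0.0002
```

Emit:
jog_arm --deltas '[[[0, 0, 0.8, 0, 0, 0, 0]]]'

```text
clock: 30.65
eef_pos: [0.4319, -0.243, 0.0169]
tool_rot: [0.056, 0.998, -0.001, -0.0]
ft_force: [-1.0, 0.5, 1.2]
grip_width: -0.0
```

Emit:
jog_arm --deltas '[[[0, 0, 0.8, 0, 0, 0, 0]]]'

```text
clock: 30.75
eef_pos: [0.4318, -0.243, 0.0161]
tool_rot: [0.056, 0.998, -0.001, -0.001]
ft_force: [0.0, 0.2, 2.7]
grip_width: -0.0001
```

Emit:
jog_arm --deltas '[[[0, 0, 0.5, 0, 0, 0, 0]]]'

```text
clock: 30.85
eef_pos: [0.4317, -0.2429, 0.0155]
tool_rot: [0.056, 0.998, -0.001, -0.001]
ft_force: [-0.5, 0.9, 3.1]
grip_width: 0.0001
```

Emit:
jog_arm --deltas '[[[0, 0, 0.4, 0, 0, 0, 0]]]'

```text
clock: 30.95
eef_pos: [0.4317, -0.243, 0.0153]
tool_rot: [0.056, 0.998, -0.001, -0.001]
ft_force: [-0.3, 0.3, 5.2]
grip_width: 0.0002
```

Buffers are felt. A bit more, to about 7-8 N as on the release press, then I let up slowly.

Emit:
jog_arm --deltas '[[[0, 0, 0.5, 0, 0, 0, 0]]]'

```text
clock: 31.05
eef_pos: [0.4317, -0.243, 0.0151]
tool_rot: [0.056, 0.998, -0.001, -0.001]
ft_force: [-0.6, 1.1, 6.9]
grip_width: -0.0001
```

Emit:
jog_arm --deltas '[[[0, 0, 0.4, 0, 0, 0, 0]]]'

```text
clock: 31.15
eef_pos: [0.4318, -0.243, 0.0151]
tool_rot: [0.056, 0.998, -0.001, -0.0]
ft_force: [-0.9, 0.7, 7.0]
grip_width: 0.0
```

Emit:
jog_arm --deltas '[[[0, 0, -1, 0, 0, 0, 0], [0, 0, -1, 0, 0, 0, 0], [0, 0, -1.5, 0, 0, 0, 0], [0, 0, -1.5, 0, 0, 0, 0], [0, 0, -2, 0, 0, 0, 0]]]'

```text
clock: 31.65
eef_pos: [0.4317, -0.2428, 0.0221]
tool_rot: [0.056, 0.998, -0.001, -0.001]
ft_force: [0.4, 0.1, 0.7]
grip_width: 0.0003
```

Emit:
jog_arm --deltas '[[[0, 0, -1.5, 0, 0, 0, 0], [0, 0, -1.5, 0, 0, 0, 0], [0, 0, -1, 0, 0, 0, 0], [0, 0, 0, 0, 0, 0, 0]]]'

```text
clock: 32.05
eef_pos: [0.4305, -0.2423, 0.0256]
tool_rot: [0.056, 0.998, -0.001, -0.002]
ft_force: [-0.6, -0.2, 0.2]
grip_width: -0.0001
```

```bash
python3 pz.py
```

```text
row0 284 width px 101.0 F [0.36 0.09 0.89] z 0.025582601474455575 32.1
0.045 0.0439 [ 0.4265 -0.2638  0.045 ]
0.05 0.0426 [ 0.4245 -0.2628  0.05  ]
0.055 0.0412 [ 0.4224 -0.2618  0.055 ]
0.059 0.0401 [ 0.4208 -0.261   0.059 ]
0.063 0.0391 [ 0.4191 -0.2602  0.063 ]
0.07 0.0372 [ 0.4163 -0.2588  0.07  ]
```

The pad is at 59 mm with no force on the fingers, so the latch holds. I'll retreat straight up and check.

Emit:
jog_arm --deltas '[[[0, 0, -5, 0, 0, 0, 0], [0, 0, -15, 0, 0, 0, 0], [5, 0, -30, 0, 0, 0, 0], [15, 0, -40, 0, 0, 0, 0], [15, 0, -40, 0, 0, 0, 0]]]'

```text
clock: 32.6
eef_pos: [0.3921, -0.2356, 0.1544]
tool_rot: [0.056, 0.998, 0.003, -0.008]
ft_force: [0.4, 0.1, -0.1]
grip_width: 0.0002
```

Emit:
jog_arm --deltas '[[[15, 0, -40, 0, 0, 0, 0], [0, 0, -20, 0, 0, 0, 0], [0, 0, 0, 0, 0, 0, 0], [0, 0, 0, 0, 0, 0, 0], [0, 0, 0, 0, 0, 0, 0]]]'

```text
clock: 33.1
eef_pos: [0.3783, -0.2353, 0.2233]
tool_rot: [0.056, 0.998, -0.0, -0.003]
ft_force: [-0.2, 0.4, -0.5]
grip_width: 0.0001
```

```bash
python3 - <<'E'
from h import *
o=get_obs(); print(o['clock'],np.round(o['eef_pos'],3),np.round(o['ft_force'],1))
M,im=shot('wrist','w12.png')
m=cv2.inRange(cv2.cvtColor(im,cv2.COLOR_RGB2HSV),(3,150,110),(18,255,255)); print('pad at z=59:',rect(m,M,.059))
a=cv2.imread('pics/top1.png').astype(int); shot('top','top2.png'); b=cv2.imread('pics/top2.png').astype(int)
for n,(u,v) in dict(case=(405,245)).items(): print(n,'mean diff lid patch',np.abs(a-b)[225:255,385:425].mean().round(1))
for n,(u,v) in dict(tee=(327,154),pen=(327,178),pot=(287,225),gw=(458,198),gb=(453,186)).items(): print(n,np.abs(a-b)[v-10:v+10,u-10:u+10].mean().round(1))
for d in masks_of('lid','top')[:1]: print(d['conf'],rect(d['pixels'],model('top'),.056))
E
```

```text
33.1 [ 0.378 -0.235  0.223] [-0.2  0.4 -0.5]
pad at z=59: (((430.15985107421875, -241.96302795410156), (39.31462860107422, 21.145275115966797), 83.57684326171875), 127, 944.5)
case mean diff lid patch 3.6
tee 3.1
pen 3.9
pot 8.9
gw 3.6
gb 3.4
0.97 (((484.5390625, -247.02108764648438), (137.6510772705078, 142.90675354003906), 83.60664367675781), 197, 2664.5)
```

```bash
python3 - <<'E'
from h import *
shot('top'); M=model('top')
for d in masks_of('ferrule_pot','top')[:2]: print(round(d['conf'],2),d['at'],ray(M,d['at'],.02).round(3))
print(job_done())
E
```

```text
the job is handed in; nothing more can be done
None
```

The job is handed in: the gauge is in its pocket and the lid is latched shut, after about 33 s of the 72 s. The handover gave no verdict.

- **Opening:** I pressed the orange pad to about 7 N. The latch let go and the lid sprang open.
- **Gauge:** I gripped it across the 46 mm side and lowered it slowly. Floor contact came at the expected height, with at most about 2 N measured. After release, the wrist camera put its centre about 1 mm from the pocket's middle and square to the case.
- **Closing:** I swung the lid down from behind with at most about 3.5 N, then pressed to about 7 N. On letting go, the pad came back to its latched height of 59 mm with no force on the fingers. It was still there after the arm had moved clear.

**What disagreed:**
- **Fingertips:** by first contact on the pad they are about 39 mm behind the reported TCP, and about 3 mm to one side. I worked from the measured values.
- **Gripper opening:** it read 42 mm on the 46 mm side.

**Not confirmed:** before and after top pictures matched around the carton, pen and both glue bottles. Around the pink pot they differed more (8.9 against 3 to 4), and the network did not find the pot in the last picture. The change may be shadow or the arm in view. The arm never knowingly went near the pot and no contact was felt, but I could not confirm its position.

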